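# Feel out the sound spring clamp and set it on the glued pattern

## Task

Three identical-looking spring clamps lie on the bench, and only one still has a strong spring. Squeeze their handles between the fingers to feel which: lay the two tired ones, which give way easily, in the steel tray, and put the strong one on the upright glued wooden pattern, slid on from its straight front edge, lying level about half-way up that edge and pushed fully on until the edge meets the clamp's spring coil, then let go so that it grips. Do not squeeze much harder than it takes to open a sound clamp, do not push the pattern out of its place, and leave the tape roll, the pencil, the beeswax and the awl alone.

Things in the scene. Friction and masses are not known exactly. Their poses are not given: they have to be found in the camera images.
- clamp_a: First of three steel spring clamps alike in looks and build, lying on its side; 105 mm long, 24 mm thick, 80 g. Origin on the upright pivot axis, at the underside; +x along the clamp to the jaw tips (42 mm ahead), z up; two black-sleeved handles run to -x (ends 63 mm behind). The frame belongs to one lever and turns up to 0.25 rad from the clamp's middle line as the handles are squeezed.
- clamp_b: Second clamp, frame as clamp_a. Over the sleeves, 48 mm behind the pivot, the handles stand about 56 mm apart at rest (62 mm at their ends); squeezed to the stop they are parallel, about 30 mm apart. A sound spring starts to yield at about 13 N (each finger, 48 mm behind the pivot) and reaches the stop at 20 N; a tired one at 3 and 4 N. More than 40 N a finger would bend it.
- clamp_c: Third clamp, frame as clamp_a. Any of the three may be the sound one. Jaws: shut at rest; with the handles squeezed to the stop they gape about 15 mm at the inner ends of the pads and 21 mm at the tips. The throat behind the pads is open as far as the spring coil, whose face lies 8 mm ahead of the pivot. Squeezed to the stop without slipping, the clamp moves some 5 mm ahead of the fingers, so they then hold it 53 mm behind the pivot.
- clamp_a_bite (a point): Point midway between the jaw pads of clamp_a at rest, 32 mm ahead of its pivot and 12 mm above its underside; axes as the clamp's, riding on the same lever as its frame. The pads reach from 10 mm behind to 9 mm ahead of it.
- clamp_b_bite (a point): Point midway between the jaw pads of clamp_b at rest, 32 mm ahead of its pivot and 12 mm above its underside; axes as the clamp's, riding on the same lever as its frame. The pads reach from 10 mm behind to 9 mm ahead of it.
- clamp_c_bite (a point): Point midway between the jaw pads of clamp_c at rest, 32 mm ahead of its pivot and 12 mm above its underside; axes as the clamp's, riding on the same lever as its frame. The pads reach from 10 mm behind to 9 mm ahead of it.
- pattern: The work: a wooden pattern glued from two 4 mm plies (8 mm thick, 140 mm long, standing to 126 mm, upper corners rounded), upright in a dark wooden block 110 x 74 x 36 mm. Both are one loose piece of about 0.9 kg that slides on the bench if pushed with more than some 5 N. Origin at the underside, under the block's middle; +x along the pattern away from its front edge, +y across it, z up.
- pattern_edge (a point): Middle of the pattern's straight upright front edge, on the side towards the robot, 80 mm from the pattern's origin and 70 mm above the bench; x points along the pattern into the wood, y across the thickness, z up. The edge is straight from the block's top (z = 36 mm; the edge overhangs the block by 25 mm) to z = 102 mm.
- tray: Low open steel tray, 160 x 210 mm outside (x by y), 26 mm high, walls 4 mm, floor 4 mm thick, fixed. Origin at its underside centre, x across its short side, y along the long one.
- masking_roll: Roll of masking tape lying flat, 94 mm across and 25 mm high, a bystander; origin at its underside centre.
- pencil: Red pencil lying flat, 142 mm long and 7 mm thick, a bystander; origin under its middle.
- beeswax: Beeswax block, 36 x 58 x 20 mm, a bystander; origin at its underside centre.
- awl: Awl with a wooden pear handle, 25 x 138 x 25 mm, lying, a bystander; origin under its middle.

How it is judged:
By the outcome, as a careful person would: the job done as asked, in the order asked, and still so for the second after the job is handed in, with the robot touching nothing.
It also fails if it takes over 64 s, if anything falls off the work surface, if the arm or the gripper's body presses on something with over 40 N, if the wrist force passes 120 N, or if a joint passes its speed limit or range.

## Robot

A 7-joint arm with a two-finger parallel gripper is mounted at the origin on a cart in front of the work surface, level with it; the furniture and walls round the work are solid. World frame = base frame: x ahead of the robot, y to its left, z up, the work surface at z = 0. Lengths are in mm, angles in rad, forces in N, time in s.
With the tool pointing down it reaches from about 400 to 850 mm from the base axis. Payload 10.4 kg.
Tool frame: the origin (TCP) lies at the very end of the fingers, on their centre line; the grasp point (between the pads) lies 19 mm behind it; z points along the fingers, y is the direction in which the jaws open and shut (so a half turn about z gives the same grasp; the last joint's range is limited). The gripper opens to 87 mm and grips with 3 to 60 N. Pads are 19 mm wide; open, the fingers measure 117 mm over their backs; the gripper's body (75 mm by 190 mm) begins 51 mm behind the grasp point.
Start: joints at [1.1, 0.332, -0.065, 1.46, 0.022, 1.35, -0.088], TCP at [270.639, -563.389, 222.576] pointing down, gripper open.
Joint ranges: [-2.6, 2.6], [-0.5, 2.12], [-1.47, 1.34], [0.16, 2.42], [-1.27, 4.41], [0.06, 2.06], [-2.6, 2.6]. Speed limits (rad/s): [2.22, 2.22, 2.79, 2.79, 3.14, 3.14, 3.14].

## Interface

Orientations are given as [roll, pitch, yaw] about the fixed x, y, z axes, in that order (R = Rz(yaw) Ry(pitch) Rx(roll)).
In Python, from plant import ctrl, read_camera, recognise, regions_of, place_of gives the robot as it stands.
- The arm moves only by the tool send_rows, never from a script. Its argument "series" is a list of rows, each a list of 3 entries, a list of its own where there are three numbers: the closure, from -1 (fully open) to 1 (shut), then the shift along the tool's x, y, z in m, then the turn, a rotation vector about the tool's x, y, z in degrees. A call has exactly 8 rows; each row is the pose to reach, as a shift and turn from the pose measured when the call began, along the tool's axes at that moment; what a row does not reach only later rows make up. A row lasts 1/8 s, in which the tool goes at most 62.5 mm and 10.7 degrees, less where a joint would pass 70% of its speed; a pose out of reach is approached as far as the arm can. A call with a gripper value outside its range is refused whole. The fingers move at their own pace and stop on an object; "grip_force" is the grip in N (left out, the last holds). Time passes only in rows, so rows that repeat a pose let the fingers close, or fill a call up. It gives the time, the measured TCP pose, the force and the opening at its end, in the units of the state.
- ctrl.read_state(): the state, without advancing time (a new reading comes with each control period).
- read_camera(name): name is "side" or "top"; returns a dict with "color" (400x640x3 uint8, blue, green, red), "vfov" (degrees; the focal length in pixels is half the picture's height over the tangent of half this angle, whatever the lens; pixels are square), "cx", "cy" (the principal point, pixels), "cam_to_world" (4x4, takes a point from camera to world coordinates). Camera axes: x right, y up, looking along -z (the intrinsics and any distortion apply to the point x, -y, -z); pixel columns grow to the right and rows downward; lengths in mm; the calibration is good to about 2 mm. A picture is of the moment at which its call begins. There is no depth.
- ctrl.sign_off(): hands the job in, once; it reports no verdict.
Trained networks look in the newest picture that a camera, given by its name, has taken for a name from the list of things; names that differ only in an ending like _2 or _b are one class to them, and where a whole thing is asked for, a point or a joint stands for the part that bears it (a point fixed in the world has none). Each returns a list of dicts, best first, with "conf" (0 to 1); they miss things now and then, are a little off and sometimes report something else, mostly with a low value. They report only what shows in the picture. A call takes as long as a camera call.
- recognise(thing, camera): "at" ([column, row] in pixels, amid what is visible of it).
- regions_of(thing, camera): "pixels" (400x640 bool, what is visible of it) and "at" ([column, row] in pixels, amid what is visible of it).
- place_of(thing, camera): "at" ([column, row] in pixels: a listed point, or the origin of a listed thing).
The state is a dict: "time": time; "joints": joint angles; "joint_vel": joint speeds; "effort": joint torques, N m; "eef_pos": TCP position; "ee_rot": TCP orientation; "contact_force": force on the tool from outside, world axes, zero at the start; "wrist_torque": the same for the moment, N m; "opening": finger opening in mm.
Only numpy, scipy, OpenCV 4.12 (cv2) and the standard library are available. Lean on these libraries where they do the work, as an engineer would, in place of code of your own. Each camera call takes 0.05 s, during which the arm holds its last target.

## Working session

There is one attempt and no reset: what is moved stays moved. The work goes in short steps, Python scripts to look and compute and a tool call to move; the robot and the scene stay as the last step left them, time stands still between calls to the robot, and variables do not carry over. Pictures are saved under pics/ and viewed, and the job is handed in when it is done.

Besides the shell and the picture viewer there is one more tool, called after "Emit:" by a JSON object that holds its "api" and its "payload", one argument or row to a line. send_rows: Moves the arm, as the interface text tells. Its arguments: {"type":"object","properties":{"series":{"type":"array","items":{"type":"array"}},"grip_force":{"type":"number"}},"required":["series"]}

```bash
ls; mkdir -p pics; python3 - <<'E'
from plant import ctrl, read_camera, recognise, regions_of, place_of
import cv2
s=ctrl.read_state()
for k,v in s.items(): print(k,v)
for n in ("side","top"):
    d=read_camera(n); cv2.imwrite(f"pics/{n}0.png",d["color"]); print({k:v for k,v in d.items() if k!="color"})
    for t in ("clamp_a","clamp_a_bite","pattern","pattern_edge","tray","masking_roll","pencil","beeswax","awl"):
        r=place_of(t,n); print(n,t,[( [round(float(x),1) for x in q["at"]],round(q["conf"],2)) for q in r[:5]])
E
```

```text
pics
time 0.0
joints [ 1.10038338  0.33286671 -0.06474072  1.46092509  0.02158252  1.34991819
 -0.08852366]
joint_vel [-3.72518845e-04  3.08889460e-04 -8.09164418e-04 -4.53396371e-04
 -9.11341944e-05 -9.27272859e-04 -2.33987693e-04]
effort [-3.83101487e-04 -6.23257113e+01  2.45814660e-02 -3.89891517e+01
 -6.13051420e-02  3.99125169e-02  2.32544498e-04]
eef_pos [ 270.47563833 -563.01186352  221.76502004]
ee_rot [-3.14017057e+00  3.61594871e-05  4.47844612e-01]
contact_force [0.44606353 0.70299491 0.01138635]
wrist_torque [ 0.02322633  0.03035045 -0.00312846]
opening 87.07211002464321
{'vfov': 48.156693604016, 'cx': 314.70174669147167, 'cy': 194.17426470652006, 'cam_to_world': array([[-8.52761335e-01,  2.45930658e-01, -4.60777839e-01,
         5.01001865e+01],
       [-5.22093018e-01, -4.26252555e-01,  7.38733808e-01,
         6.39553325e+02],
       [-1.47304398e-02,  8.70532521e-01,  4.91890378e-01,
         6.02891655e+02],
       [ 0.00000000e+00,  0.00000000e+00,  0.00000000e+00,
         1.00000000e+00]])}
side clamp_a [([376.9, 214.5], 0.95), ([342.7, 235.2], 0.73), ([407.1, 197
[... 518 characters left out ...]
139e+02],
       [-9.99592420e-01, -2.63838994e-02,  1.09033806e-02,
        -1.22589974e+02],
       [ 5.08474887e-03,  2.11281120e-01,  9.77412110e-01,
         1.24227948e+03],
       [ 0.00000000e+00,  0.00000000e+00,  0.00000000e+00,
         1.00000000e+00]])}
top clamp_a [([419.2, 258.9], 0.69), ([369.9, 246.5], 0.63), ([318.4, 232.7], 0.58)]
top clamp_a_bite [([418.3, 248.9], 0.74), ([368.2, 247.3], 0.21)]
top pattern [([337.3, 148.7], 0.81)]
top pattern_edge [([347.8, 174.2], 0.74)]
top tray [([432.4, 194.5], 0.64), ([312.4, 176.3], 0.33)]
top masking_roll [([423.1, 260.8], 0.39)]
top pencil [([358.1, 207.3], 0.6)]
top beeswax [([253.2, 266.3], 0.62)]
top awl [([207.6, 271.3], 0.7)]
```

View pics/side0.png

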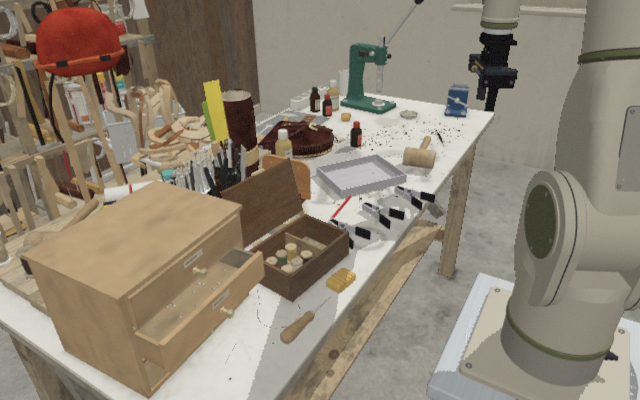

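View pics/top0.png

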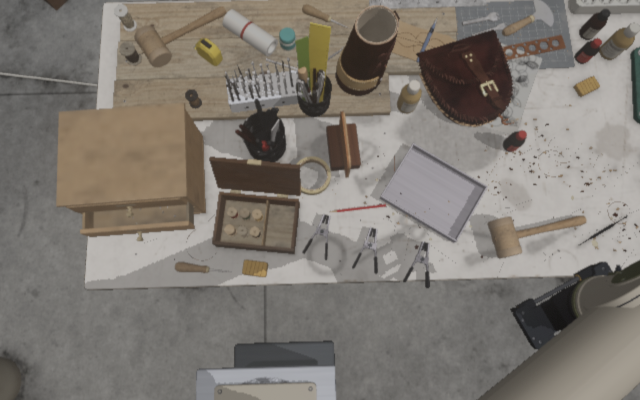

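```bash
python3 - <<'E'
import cv2
a=cv2.imread("pics/top0.png")[100:290,200:500]
cv2.imwrite("pics/topz.png",cv2.resize(a,(800,507),interpolation=cv2.INTER_CUBIC))
a=cv2.imread("pics/side0.png")[130:300,250:460]
cv2.imwrite("pics/sidez.png",cv2.resize(a,(740,600),interpolation=cv2.INTER_CUBIC))
E
```

```text
(no output)
```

View pics/topz.png

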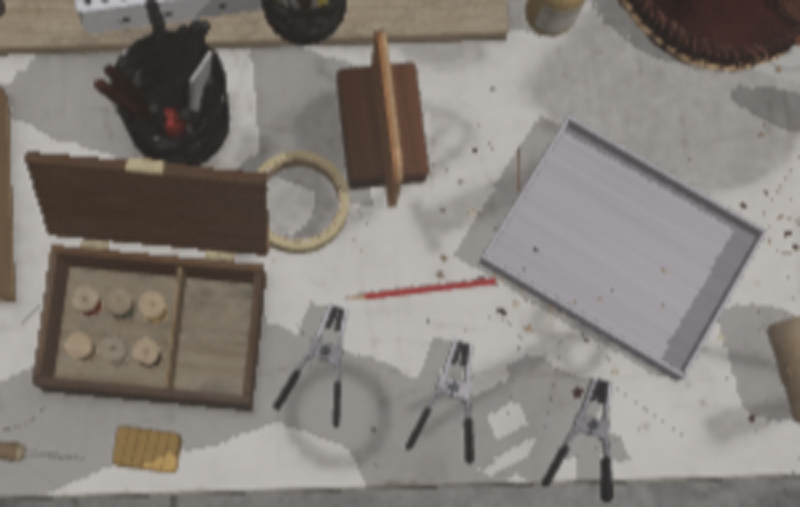

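View pics/sidez.png

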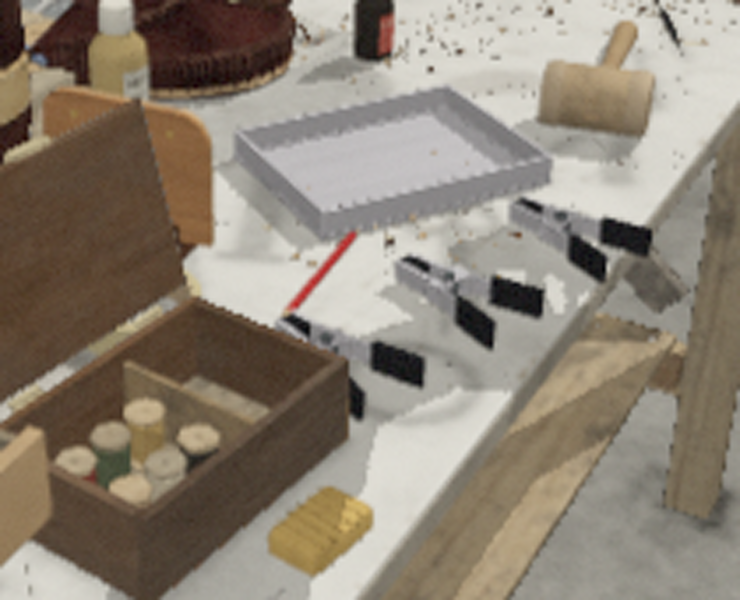

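```bash
cat > h.py <<'E'
import numpy as np, cv2
from plant import ctrl, read_camera, recognise, regions_of, place_of
def ray(d,px):
    f=200/np.tan(np.radians(d["vfov"])/2); M=d["cam_to_world"]
    v=M[:3,:3]@np.array([(px[0]-d["cx"])/f,-(px[1]-d["cy"])/f,-1]); return M[:3,3],v
def atz(d,px,z):
    o,v=ray(d,px); return (o+v*(z-o[2])/v[2])
def proj(d,P):
    f=200/np.tan(np.radians(d["vfov"])/2); M=d["cam_to_world"]
    c=M[:3,:3].T@(np.asarray(P,float)-M[:3,3]); return np.array([d["cx"]+f*c[0]/-c[2], d["cy"]-f*c[1]/-c[2]])
E
python3 - <<'E'
from h import *
d=read_camera("top"); np.set_printoptions(precision=1,suppress=True)
Z=lambda p:(p[0]/2.667+200,p[1]/2.667+100)
cl=dict(L=[(336,310),(327,352),(278,407),(337,423)],M=[(460,345),(453,388),(411,446),(469,460)],R=[(600,383),(592,426),(546,484),(607,497)])
for k,v in cl.items():
    p=[atz(d,Z(q),22)[:2] for q in v]
    print(k,*p,'axis deg',np.degrees(np.arctan2(*(p[0]-(p[2]+p[3])/2)[::-1])),'len',np.linalg.norm(p[0]-(p[2]+p[3])/2),'sp',np.linalg.norm(p[2]-p[3]))
for n,z in [((345,68),36),((415,65),36),((428,180),36),((350,187),36),((380,35),126),((394,200),102)]: print('pat',atz(d,Z(n),z))
for n in [(568,121),(763,233),(680,377),(481,262)]: print('tray',atz(d,Z(n),26))
# tcp check
s=ctrl.read_state(); print('tcp px',proj(d,s['eef_pos']))
ds=read_camera("side"); print(proj(ds,s['eef_pos']))
for nm,dd in(("top",d),("side",ds)):
  r=regions_of("clamp_a",nm)
  for q in r:
    m=q["pixels"].astype(np.uint8); ys,xs=np.where(m>0); print(nm,q["conf"],q["at"],m.sum(),xs.min(),xs.max(),ys.min(),ys.max())
  print([ (q['conf'],q['at']) for q in recognise("clamp_a",nm)])
E
```

```text
L [ 493.8 -150.6] [ 455.8 -141.4] [407.7 -96.4] [ 392.1 -148.3] axis deg -16.708157359740238 len 98.04490356819508 sp 54.19775285671143
M [ 458.9 -260.7] [ 420.3 -252.6] [ 370. -213.] [ 356.3 -263.6] axis deg -13.198218846932027 len 98.31955660393807 sp 52.38190894057011
R [ 421.2 -383.9] [ 383.2 -374.1] [ 333.5 -330.1] [ 320.8 -382.9] axis deg -16.237166261918883 len 97.99019020383004 sp 54.28407970086904
pat [ 718.6 -165.6   36. ]
pat [ 719.9 -230.5   36. ]
pat [ 609.1 -237.6   36. ]
pat [ 604.4 -166.5   36. ]
pat [ 714.1 -193.5  126. ]
pat [ 573.3 -201.4  102. ]
tray [ 665.1 -370.7   26. ]
tray [ 553.7 -541.3   26. ]
tray [ 424.1 -454.6   26. ]
tray [ 533.6 -283.1   26. ]
tcp px [543.9 304.5]
[484.1 104.5]
top 0.79 [371.1, 244.5] 362 353 378 226 273
top 0.74 [321.4, 231.6] 266 302 329 214 254
[(0.95, [425.1, 263.0]), (0.74, [322.9, 233.7]), (0.64, [373.4, 248.5])]
side 0.93 [381.4, 211.2] 528 362 403 202 228
side 0.9 [353.3, 228.8] 365 328 370 218 248
side 0.84 [414.0, 194.6] 467 394 434 186 209
[(0.74, [382.2, 209.6]), (0.6, [413.6, 194.4]), (0.54, [353.2, 229.1]), (0.43, [301.4, 173.3])]
```

```bash
cat >> h.py <<'E'
def tri(d1,p1,d2,p2):
    o1,v1=ray(d1,p1);o2,v2=ray(d2,p2);v1=v1/np.linalg.norm(v1);v2=v2/np.linalg.norm(v2)
    A=np.stack([v1,-v2],1);t=np.linalg.lstsq(A,o2-o1,rcond=None)[0]
    a,b=o1+t[0]*v1,o2+t[1]*v2; return (a+b)/2,np.linalg.norm(a-b)
E
python3 - <<'E'
from h import *
d=read_camera("top"); ds=read_camera("side"); np.set_printoptions(precision=1,suppress=True)
T=lambda p:(p[0]/2.667+200,p[1]/2.667+100)
S=lambda p:(p[0]*210/740+250,p[1]*170/600+130)
for n,a,b in [("box front right top",(250,407),(347,365)),("box back right top",(266,263),(192,297)),("lid top right",(267,172),(137,100)),
 ("tray left",(481,262),(321,217)),("tray back",(568,121),(238,134)),("tray right",(763,233),(449,88)),("tray near",(680,377),(550,158)),
 ("Lpivot",(327,352),(328,337)),("Mpivot",(453,388),(453,280)),("Rpivot",(592,426),(561,217))]:
    print(n,*tri(d,T(a),ds,S(b)))
E
```

```text
box front right top [407.  -72.   56.5] 5.717731039275172
box back right top [531.9 -89.   57.1] 2.0101548699235576
lid top right [575.6 -95.7 185.8] 1.9180170101388727
tray left [ 538.1 -282.4   21.1] 7.108115379388308
tray back [ 667.7 -371.1   21.8] 2.504411210229911
tray right [ 555.  -542.8   21.5] 0.42723616670130476
tray near [ 425.5 -454.9   23.8] 2.3932181151653507
Lpivot [ 457.6 -140.7   20.9] 3.6193218927437676
Mpivot [ 420.4 -253.2   17.8] 1.0689972586935168
Rpivot [ 384.6 -374.1   20.1] 2.636634091214403
```

```bash
cat >> h.py <<'E'
from scipy.spatial.transform import Rotation as Ro
def go(x,y,z,yaw_deg):
    s=ctrl.read_state(); R=Ro.from_euler('xyz',s['ee_rot']); p=np.array(s['eef_pos'])
    sh=R.inv().apply(np.array([x,y,z])-p)/1000
    tgt=Ro.from_euler('xyz',[np.pi,0,np.radians(yaw_deg)])
    rv=(R.inv()*tgt).as_rotvec(degrees=True)
    print('t %.2f'%s['time'],'at',p.round(1),'rot',np.degrees(s['ee_rot']).round(1),'shift',sh.round(4),'turn',rv.round(2))
E
python3 - <<'E'
from h import *
go(338,-361,80,-15.5);go(338,-361,4,-15.5)
E
```

```text
t 1.40 at [ 270.7 -563.4  222.6] rot [180.   -0.   25.7] shift [ 0.1483 -0.1533  0.1426] turn [ 1.000e-02 -0.000e+00  4.116e+01]
t 1.40 at [ 270.7 -563.4  222.6] rot [180.   -0.   25.7] shift [ 0.1483 -0.1533  0.2186] turn [ 1.000e-02 -0.000e+00  4.116e+01]
```

Emit:
{"api": "send_rows", "payload": {
  "series": [
    [-1,[0.037,-0.038,0.03],[0,0,10.3]],
    [-1,[0.074,-0.077,0.06],[0,0,20.6]],
    [-1,[0.111,-0.115,0.09],[0,0,30.9]],
    [-1,[0.1483,-0.1533,0.12],[0,0,41.2]],
    [-1,[0.1483,-0.1533,0.1426],[0,0,41.2]],
    [-1,[0.1483,-0.1533,0.18],[0,0,41.2]],
    [-1,[0.1483,-0.1533,0.18],[0,0,41.2]],
    [-1,[0.1483,-0.1533,0.18],[0,0,41.2]]
  ],
  "grip_force": 9
}}

```text
time: 2.4
eef_pos: [338.4, -361.6, 43.8]
ee_rot: [3.141, -0.001, -0.272]
contact_force: [0.1, -0.8, 0.2]
opening: 86.7
```

```bash
python3 - <<'E'
from h import *
go(338,-361,4,-15.5)
for n in("top","side"):
    d=read_camera(n); s=ctrl.read_state(); u=proj(d,s['eef_pos']); print(u); c=[int(v) for v in u]
    x0,y0=max(0,c[0]-60),max(0,c[1]-45); a=d["color"][y0:y0+90,x0:x0+120]
    cv2.imwrite(f"pics/{n}1.png",cv2.resize(a,(600,450),interpolation=cv2.INTER_CUBIC))
a,b=cv2.imread("pics/top1.png"),cv2.imread("pics/side1.png"); cv2.imwrite("pics/m1.png",cv2.resize(np.hstack([a,b]),(800,300)))
E
```

```text
t 2.40 at [ 338.4 -361.6   43.8] rot [ 1.80e+02 -1.00e-01 -1.56e+01] shift [-0.0006 -0.0005  0.0398] turn [ 0.03 -0.06 -0.06]
[419.94589626 278.26785388]
[425.84170697 189.72956593]
```

View pics/m1.png

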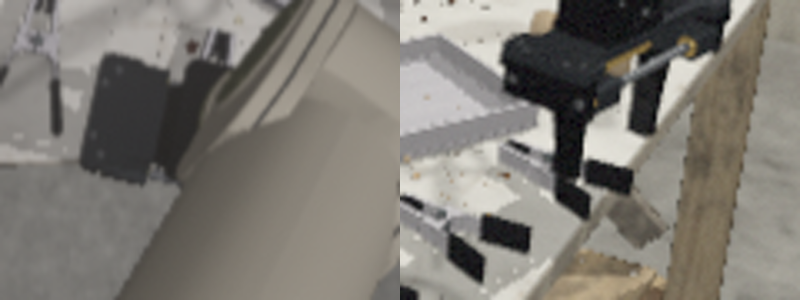

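Emit:
{"api": "send_rows", "payload": {
  "series": [
    [-1,[-0.0006,-0.0005,0.02],[0,0,0]],
    [-1,[-0.0006,-0.0005,0.0388],[0,0,0]],
    [-1,[-0.0006,-0.0005,0.0388],[0,0,0]],
    [1,[-0.0006,-0.0005,0.0388],[0,0,0]],
    [1,[-0.0006,-0.0005,0.0388],[0,0,0]],
    [1,[-0.0006,-0.0005,0.0388],[0,0,0]],
    [1,[-0.0006,-0.0005,0.0388],[0,0,0]],
    [1,[-0.0006,-0.0005,0.0388],[0,0,0]]
  ],
  "grip_force": 9
}}

```text
time: 3.5
eef_pos: [338.3, -361.4, 5.6]
ee_rot: [3.14, -0.002, -0.272]
contact_force: [-0.3, 1.6, 5.2]
opening: 44.9
```

Emit:
{"api": "send_rows", "payload": {
  "series": [
    [1,[0,0,0],[0,0,0]],
    [1,[0,0,0],[0,0,0]],
    [1,[0,0,0],[0,0,0]],
    [1,[0,0,0],[0,0,0]],
    [1,[0,0,0],[0,0,0]],
    [1,[0,0,0],[0,0,0]],
    [1,[0,0,0],[0,0,0]],
    [1,[0,0,0],[0,0,0]]
  ]
}}

```text
time: 4.5
eef_pos: [338.4, -361.5, 5.7]
ee_rot: [3.14, -0.003, -0.272]
contact_force: [-0.8, 0.1, 4.9]
opening: 29.5
```

```bash
python3 - <<'E'
from h import *
for n in("side",):
    d=read_camera(n); s=ctrl.read_state(); print(s['opening'],s['contact_force'],s['eef_pos']); u=proj(d,s['eef_pos']); print(u); c=[int(v) for v in u]
    x0,y0=max(0,c[0]-60),max(0,c[1]-55); a=d["color"][y0:y0+90,x0:x0+120]
    cv2.imwrite(f"pics/{n}2.png",cv2.resize(a,(800,600),interpolation=cv2.INTER_CUBIC))
E
```

```text
29.723599675282966 [-1.88726682 -0.05505136  5.46684515] [ 338.43259369 -361.57626334    5.72297677]
[424.31143916 202.69852317]
```

View pics/side2.png

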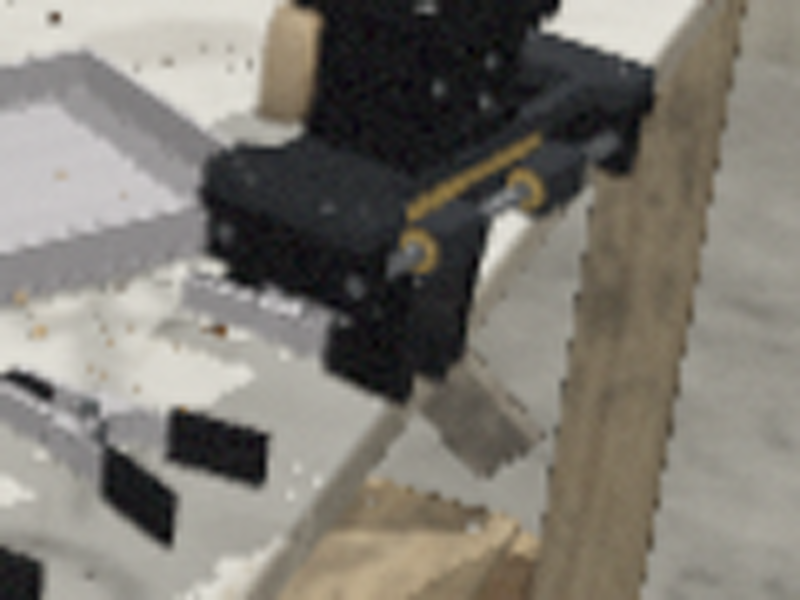

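```bash
python3 - <<'E'
from h import *
go(486,-428,60,-33.2);go(486,-428,11,-33.2)
E
```

```text
t 4.55 at [ 338.4 -361.6    5.7] rot [ 1.799e+02 -1.000e-01 -1.560e+01] shift [ 0.1601  0.0245 -0.0538] turn [ 0.06 -0.16 17.63]
t 4.55 at [ 338.4 -361.6    5.7] rot [ 1.799e+02 -1.000e-01 -1.560e+01] shift [ 0.16    0.0244 -0.0048] turn [ 0.06 -0.16 17.63]
```

Emit:
{"api": "send_rows", "payload": {
  "series": [
    [1,[0,0,-0.03],[0,0,0]],
    [1,[0.02,0.004,-0.055],[0,0,0]],
    [1,[0.06,0.01,-0.06],[0,0,6]],
    [1,[0.11,0.017,-0.06],[0,0,12]],
    [1,[0.16,0.0245,-0.06],[0,0,17.6]],
    [1,[0.16,0.0245,-0.05],[0,0,17.6]],
    [1,[0.16,0.0245,-0.025],[0,0,17.6]],
    [1,[0.16,0.0245,-0.006],[0,0,17.6]]
  ]
}}

```text
time: 5.55
eef_pos: [484.7, -427.4, 10.2]
ee_rot: [3.141, -0.001, -0.579]
contact_force: [-0.1, 0.7, 0.9]
opening: 29.8
```

```bash
python3 - <<'E'
from h import *
for n in("side",):
    d=read_camera(n); s=ctrl.read_state(); print(s['opening'],s['contact_force'],s['eef_pos'],s['time']); u=proj(d,s['eef_pos']); print(u); c=[int(v) for v in u]
    x0,y0=max(0,c[0]-60),max(0,c[1]-55); a=d["color"][y0:y0+90,x0:x0+120]
    cv2.imwrite(f"pics/{n}3.png",cv2.resize(a,(800,600),interpolation=cv2.INTER_CUBIC))
E
```

```text
29.528440890651076 [-1.6265358   0.45507963 -2.6455274 ] [ 484.21361909 -427.04833497    8.40708809] 5.6
[383.0133751  178.83412987]
```

View pics/side3.png

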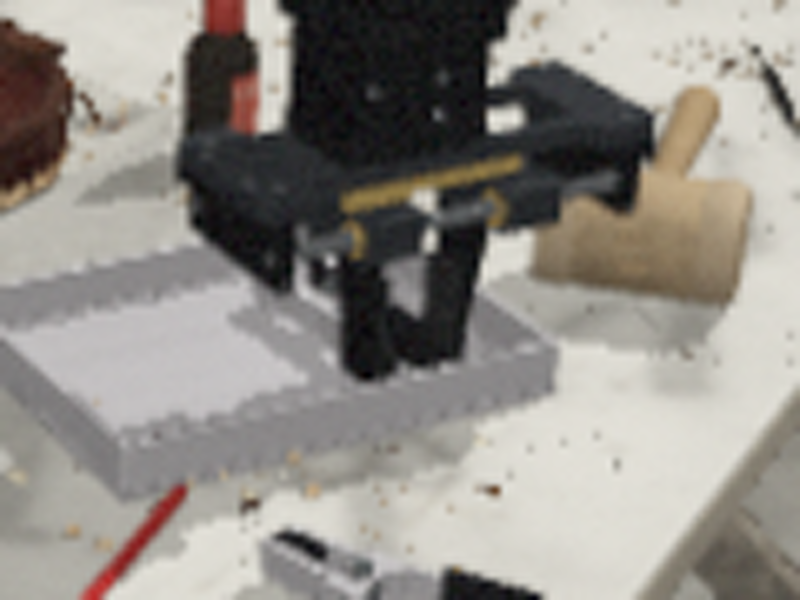

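Emit:
{"api": "send_rows", "payload": {
  "series": [
    [0.1,[0,0,0],[0,0,0]],
    [-0.2,[0,0,0],[0,0,0]],
    [-0.5,[0,0,0],[0,0,0]],
    [-0.55,[0,0,0],[0,0,0]],
    [-0.55,[0,0,0],[0,0,0]],
    [-0.55,[0,0,-0.01],[0,0,0]],
    [-0.55,[0,0,-0.04],[0,0,0]],
    [-0.55,[0,0,-0.07],[0,0,0]]
  ]
}}

```text
time: 6.6
eef_pos: [484.3, -427.1, 79.9]
ee_rot: [3.141, 0.001, -0.579]
contact_force: [0.5, -0.8, 0.1]
opening: 67.1
```

```bash
python3 - <<'E'
from h import *
go(373.6,-242.5,60,-13);go(373.6,-242.5,4,-13)
for n in("side",):
    d=read_camera(n); s=ctrl.read_state(); print(s['opening'],s['contact_force'],s['eef_pos'],s['time']); u=proj(d,s['eef_pos']); print(u); c=[int(v) for v in u]
    x0,y0=max(0,c[0]-60),max(0,c[1]-30); a=d["color"][y0:y0+90,x0:x0+120]
    cv2.imwrite(f"pics/{n}4.png",cv2.resize(a,(800,600),interpolation=cv2.INTER_CUBIC))
E
```

```text
t 6.60 at [ 484.3 -427.1   79.9] rot [180.    0.  -33.2] shift [-0.1936 -0.094   0.02  ] turn [ 2.000e-02  4.000e-02 -2.016e+01]
t 6.60 at [ 484.3 -427.1   79.9] rot [180.    0.  -33.2] shift [-0.1936 -0.094   0.076 ] turn [ 2.000e-02  4.000e-02 -2.016e+01]
67.0767368675211 [ 1.60817813 -1.60090905  3.52799729] [ 486.14329725 -428.54482042   84.64622014] 6.65
[384.24730034 154.13577511]
```

View pics/side4.png

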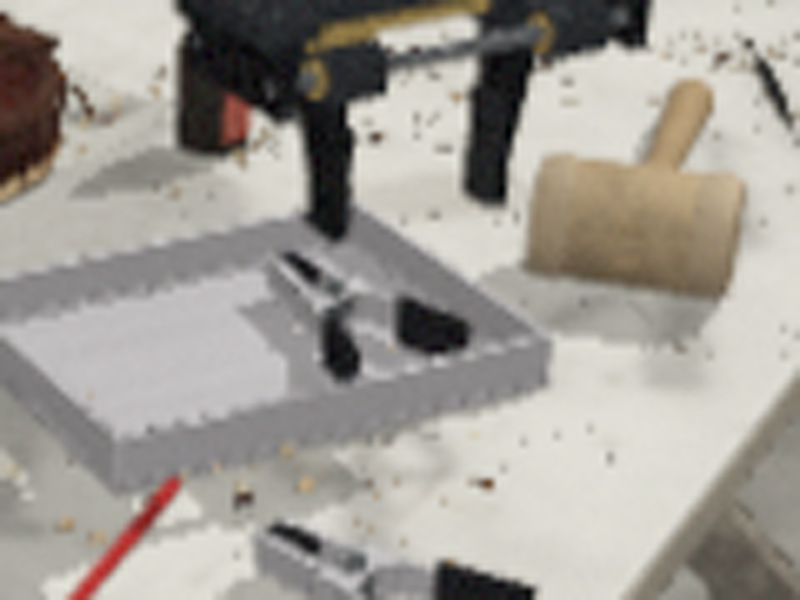

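```bash
python3 - <<'E'
from h import *
go(373.6,-242.5,50,-13)
E
```

```text
t 6.65 at [ 486.1 -428.5   84.6] rot [179.9  -0.3 -33.2] shift [-0.1962 -0.0942  0.0335] turn [  0.11  -0.29 -20.16]
```

Emit:
{"api": "send_rows", "payload": {
  "series": [
    [-1,[-0.045,-0.0235,0],[0,0,-5]],
    [-1,[-0.09,-0.047,0],[0,0,-10]],
    [-1,[-0.14,-0.07,0.01],[0,0,-15]],
    [-1,[-0.1962,-0.0942,0.0335],[0.1,-0.3,-20.2]],
    [-1,[-0.1962,-0.0942,0.0335],[0.1,-0.3,-20.2]],
    [-1,[-0.1962,-0.0942,0.0335],[0.1,-0.3,-20.2]],
    [-1,[-0.1962,-0.0942,0.0335],[0.1,-0.3,-20.2]],
    [-1,[-0.1962,-0.0942,0.0335],[0.1,-0.3,-20.2]]
  ]
}}

```text
time: 7.65
eef_pos: [374.3, -243.4, 50.4]
ee_rot: [3.141, -0.001, -0.227]
contact_force: [-0.6, 0.2, -0.4]
opening: 87.0
```

```bash
python3 - <<'E'
from h import *
go(373.6,-242.5,5,-13)
for n in("side",):
    d=read_camera(n); s=ctrl.read_state(); print(s['opening'],s['contact_force'],s['eef_pos'],s['time']); u=proj(d,s['eef_pos']); print(u); c=[int(v) for v in u]
    x0,y0=max(0,c[0]-60),max(0,c[1]-40); a=d["color"][y0:y0+90,x0:x0+120]
    cv2.imwrite(f"pics/{n}5.png",cv2.resize(a,(800,600),interpolation=cv2.INTER_CUBIC))
E
```

```text
t 7.65 at [ 374.3 -243.4   50.4] rot [ 1.8e+02 -1.0e-01 -1.3e+01] shift [-0.001  -0.0007  0.0454] turn [ 0.02 -0.05 -0.02]
86.81934856203071 [-0.32939002  0.50328819 -0.38618428] [ 374.12444241 -243.12101591   50.24685361] 7.7
[395.04828145 204.66907895]
```

View pics/side5.png

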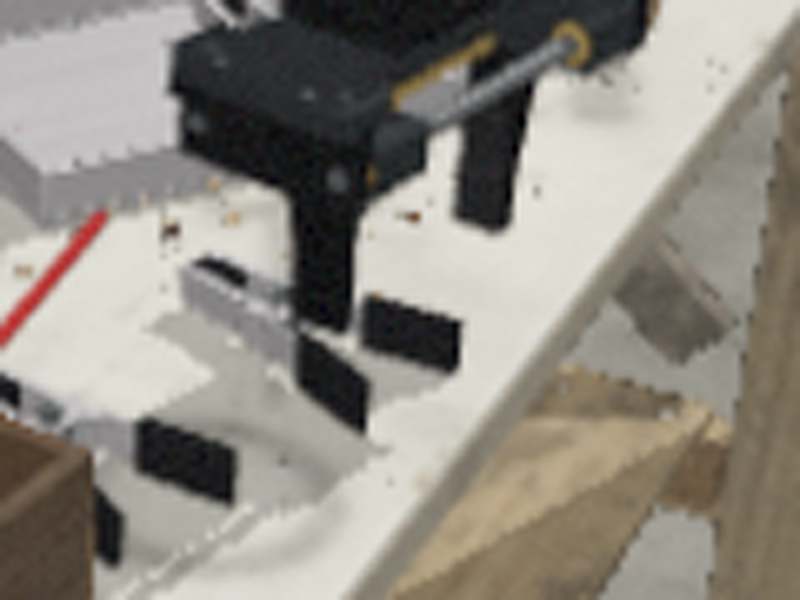

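Emit:
{"api": "send_rows", "payload": {
  "series": [
    [-1,[0,0,0.025],[0,0,0]],
    [-1,[0,0,0.0445],[0,0,0]],
    [1,[0,0,0.0445],[0,0,0]],
    [1,[0,0,0.0445],[0,0,0]],
    [1,[0,0,0.0445],[0,0,0]],
    [1,[0,0,0.0445],[0,0,0]],
    [1,[0,0,0.0445],[0,0,0]],
    [1,[0,0,0.0445],[0,0,0]]
  ],
  "grip_force": 9
}}

```text
time: 8.7
eef_pos: [374.6, -243.4, 6.4]
ee_rot: [3.141, -0.001, -0.227]
contact_force: [-0.5, 1.3, 6.9]
opening: 60.2
```

Emit:
{"api": "send_rows", "payload": {
  "series": [
    [1,[0,0,0],[0,0,0]],
    [1,[0,0,0],[0,0,0]],
    [1,[0,0,0],[0,0,0]],
    [1,[0,0,0],[0,0,0]],
    [1,[0,0,0],[0,0,0]],
    [1,[0,0,0],[0,0,0]],
    [1,[0,0,0],[0,0,0]],
    [1,[0,0,0],[0,0,0]]
  ]
}}

```text
time: 9.7
eef_pos: [374.7, -243.5, 6.4]
ee_rot: [3.141, -0.002, -0.227]
contact_force: [-0.6, -0.0, 5.3]
opening: 60.6
```

```bash
python3 - <<'E'
from h import *
go(536.7,-351.3,60,-33.2);go(536.7,-351.3,10,-33.2)
s=ctrl.read_state(); print(s['opening'],s['contact_force'])
E
```

```text
t 9.70 at [ 374.7 -243.5    6.4] rot [ 1.8e+02 -1.0e-01 -1.3e+01] shift [ 0.1822  0.0686 -0.0532] turn [ 2.000e-02 -1.000e-01  2.019e+01]
t 9.70 at [ 374.7 -243.5    6.4] rot [ 1.8e+02 -1.0e-01 -1.3e+01] shift [ 0.1821  0.0686 -0.0032] turn [ 2.000e-02 -1.000e-01  2.019e+01]
60.61856218166801 [-0.61919079 -0.04236832  5.29553641]
```

Emit:
{"api": "send_rows", "payload": {
  "series": [
    [-0.7,[0,0,0],[0,0,0]],
    [-0.7,[0,0,0],[0,0,0]],
    [-0.7,[0,0,0],[0,0,0]],
    [-0.7,[0,0,-0.02],[0,0,0]],
    [-0.7,[0,0,-0.06],[0,0,0]],
    [-0.7,[0,0,-0.08],[0,0,0]],
    [-0.7,[0,0,-0.08],[0,0,0]],
    [-0.7,[0,0,-0.08],[0,0,0]]
  ]
}}

```text
time: 10.7
eef_pos: [374.0, -243.1, 85.6]
ee_rot: [3.141, -0.001, -0.227]
contact_force: [-0.1, 0.2, -0.4]
opening: 74.0
```

```bash
python3 - <<'E'
from h import *
d=read_camera("side"); s=ctrl.read_state(); print(s['opening'],s['contact_force'],s['eef_pos'],s['time'])
a=d["color"][170:260,300:420]
cv2.imwrite(f"pics/side6.png",cv2.resize(a,(800,600),interpolation=cv2.INTER_CUBIC))
E
```

```text
74.21117143740106 [0.42812491 0.54636986 0.28790503] [ 373.92079832 -243.01370531   85.35381399] 10.75
```

View pics/side6.png

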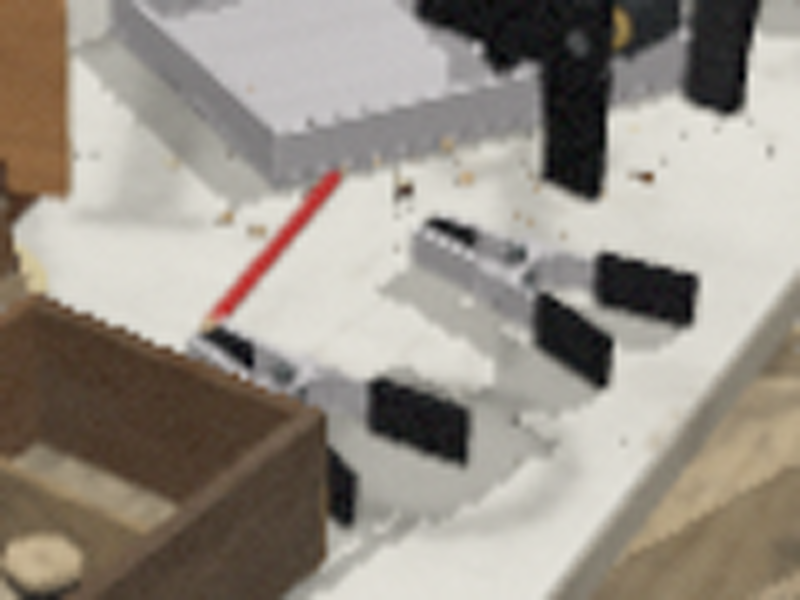

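```bash
python3 - <<'E'
from h import *
go(415,-131,65,-15.5)
E
```

```text
t 10.75 at [ 373.9 -243.    85.4] rot [180.   0. -13.] shift [ 0.0148 -0.1184  0.0203] turn [0.01 0.   2.49]
```

Emit:
{"api": "send_rows", "payload": {
  "series": [
    [-0.72,[0.005,-0.04,0],[0,0,1]],
    [-0.72,[0.01,-0.08,0],[0,0,2.5]],
    [-0.72,[0.0148,-0.1184,0],[0,0,2.5]],
    [-0.72,[0.0148,-0.1184,0.02],[0,0,2.5]],
    [-0.72,[0.0148,-0.1184,0.02],[0,0,2.5]],
    [-0.72,[0.0148,-0.1184,0.02],[0,0,2.5]],
    [-0.72,[0.0148,-0.1184,0.02],[0,0,2.5]],
    [-0.72,[0.0148,-0.1184,0.02],[0,0,2.5]]
  ]
}}

```text
time: 11.75
eef_pos: [415.1, -131.3, 65.7]
ee_rot: [3.141, -0.001, -0.271]
contact_force: [0.7, -0.8, -0.1]
opening: 74.9
```

```bash
python3 - <<'E'
from h import *
d=read_camera("side"); s=ctrl.read_state(); print(s['opening'],s['contact_force'],s['eef_pos'],s['time'])
go(415,-131,6,-15.5)
# project expected pad bottoms
R=Ro.from_euler('xyz',s['ee_rot'])
for sg in(-1,1):
  for dz in (0,):
    P=s['eef_pos']+R.apply([0,sg*37.5,0]); print(sg,P.round(1),proj(d,P)); P[2]=6; print(proj(d,P))
a=d["color"][170:260,300:420]
cv2.imwrite(f"pics/side7.png",cv2.resize(a,(800,600),interpolation=cv2.INTER_CUBIC))
d=read_camera("top");a=d["color"][195:285,280:400]
cv2.imwrite(f"pics/top7.png",cv2.resize(a,(800,600),interpolation=cv2.INTER_CUBIC))
E
```

```text
74.51230445359391 [-0.8844442   0.90001265  0.93820461] [ 415.13501696 -131.26977471   65.6766509 ] 11.8
t 11.80 at [ 415.1 -131.3   65.7] rot [180.   -0.  -15.5] shift [-0.0002 -0.0002  0.0597] turn [ 0.01 -0.03 -0.04]
-1 [425.2 -95.1  65.7] [347.42436058 222.61384414]
[346.86247627 244.82303375]
1 [ 405.1 -167.4   65.7] [369.99239945 210.07896611]
[368.82486976 231.71305515]
```

View pics/side7.png

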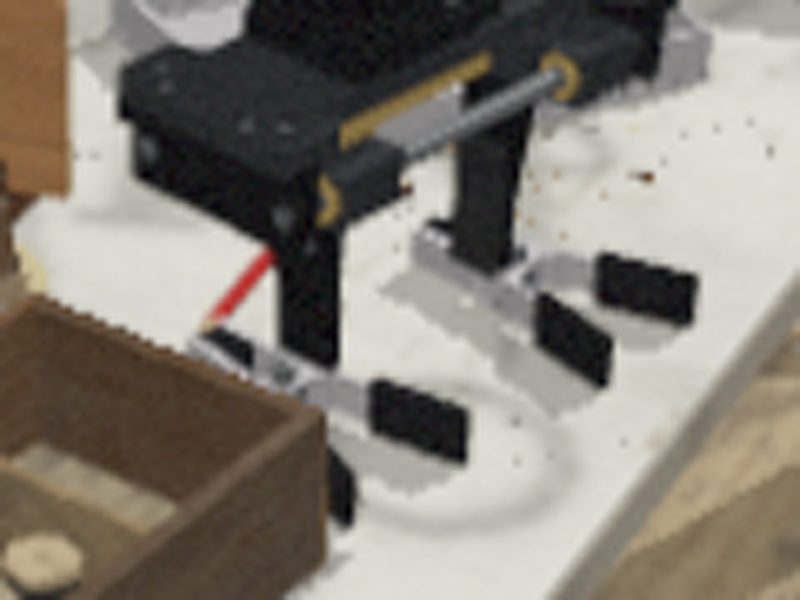

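View pics/top7.png

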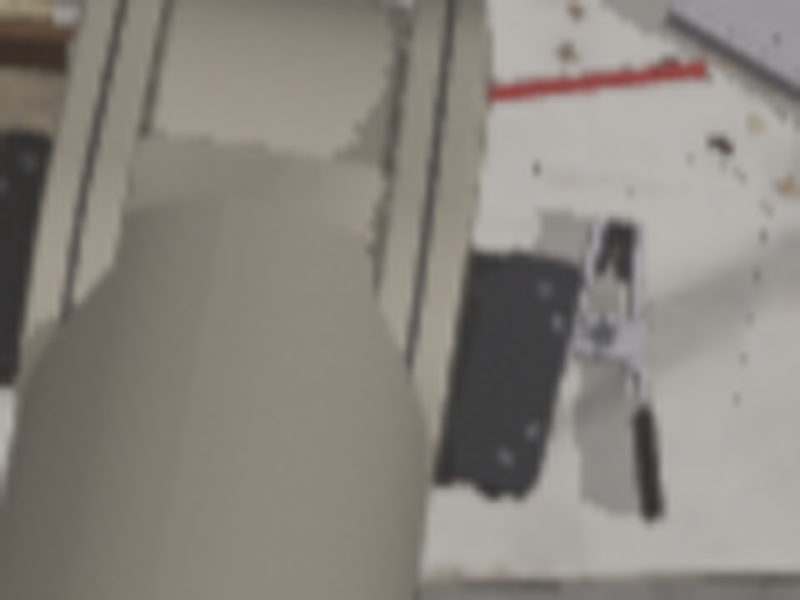

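Emit:
{"api": "send_rows", "payload": {
  "series": [
    [-0.72,[0,0,0.02],[0,0,0]],
    [-0.72,[0,0,0.03],[0,0,0]],
    [-0.72,[0,0,0.038],[0,0,0]],
    [-0.72,[0,0,0.044],[0,0,0]],
    [-0.72,[0,0,0.05],[0,0,0]],
    [-0.72,[0,0,0.054],[0,0,0]],
    [-0.72,[0,0,0.058],[0,0,0]],
    [-0.72,[0,0,0.058],[0,0,0]]
  ]
}}

```text
time: 12.85
eef_pos: [415.0, -131.2, 7.4]
ee_rot: [3.141, -0.0, -0.271]
contact_force: [0.1, 0.8, 0.5]
opening: 74.7
```

Emit:
{"api": "send_rows", "payload": {
  "series": [
    [1,[0,0,0],[0,0,0]],
    [1,[0,0,0],[0,0,0]],
    [1,[0,0,0],[0,0,0]],
    [1,[0,0,0],[0,0,0]],
    [1,[0,0,0],[0,0,0]],
    [1,[0,0,0],[0,0,0]],
    [1,[0,0,0],[0,0,0]],
    [1,[0,0,0],[0,0,0]]
  ],
  "grip_force": 9
}}

```text
time: 13.85
eef_pos: [415.1, -131.2, 7.5]
ee_rot: [3.141, -0.0, -0.271]
contact_force: [-0.8, 0.6, 3.5]
opening: 31.1
```

```bash
python3 - <<'E'
from h import *
go(536.7,-351.3,70,-33.2);go(536.7,-351.3,11,-33.2)
s=ctrl.read_state(); print(s['opening'],s['contact_force'])
E
```

```text
t 13.85 at [ 415.1 -131.2    7.5] rot [180.   -0.  -15.5] shift [ 0.1761  0.1796 -0.0625] turn [ 0.000e+00 -1.000e-02  1.767e+01]
t 13.85 at [ 415.1 -131.2    7.5] rot [180.   -0.  -15.5] shift [ 0.1761  0.1795 -0.0035] turn [ 0.000e+00 -1.000e-02  1.767e+01]
31.054093295836584 [-0.84386222  0.64284203  3.53491659]
```

Emit:
{"api": "send_rows", "payload": {
  "series": [
    [1,[0,0,-0.03],[0,0,0]],
    [1,[0,0.02,-0.055],[0,0,0]],
    [1,[0.02,0.07,-0.062],[0,0,6]],
    [1,[0.08,0.12,-0.062],[0,0,12]],
    [1,[0.13,0.155,-0.062],[0,0,17.7]],
    [1,[0.1761,0.1796,-0.062],[0,0,17.7]],
    [1,[0.1761,0.1796,-0.062],[0,0,17.7]],
    [1,[0.1761,0.1796,-0.045],[0,0,17.7]]
  ]
}}

```text
time: 14.85
eef_pos: [537.1, -351.2, 52.3]
ee_rot: [-3.141, -0.001, -0.58]
contact_force: [0.8, 0.8, -1.7]
opening: 29.2
```

```bash
python3 - <<'E'
from h import *
go(536.7,-351.3,12,-33.2)
d=read_camera("side"); s=ctrl.read_state(); print(s['opening'],s['contact_force'],s['eef_pos'],s['time'])
a=d["color"][120:210,310:430]
cv2.imwrite(f"pics/side8.png",cv2.resize(a,(800,600),interpolation=cv2.INTER_CUBIC))
E
```

```text
t 14.85 at [ 537.1 -351.2   52.3] rot [-1.80e+02 -1.00e-01 -3.32e+01] shift [-0.0003  0.0003  0.0403] turn [-0.02 -0.07 -0.02]
30.067758957135663 [-2.14249042  0.94313716 -3.19336433] [ 535.06926065 -349.71703948   49.0202285 ] 14.9
```

View pics/side8.png

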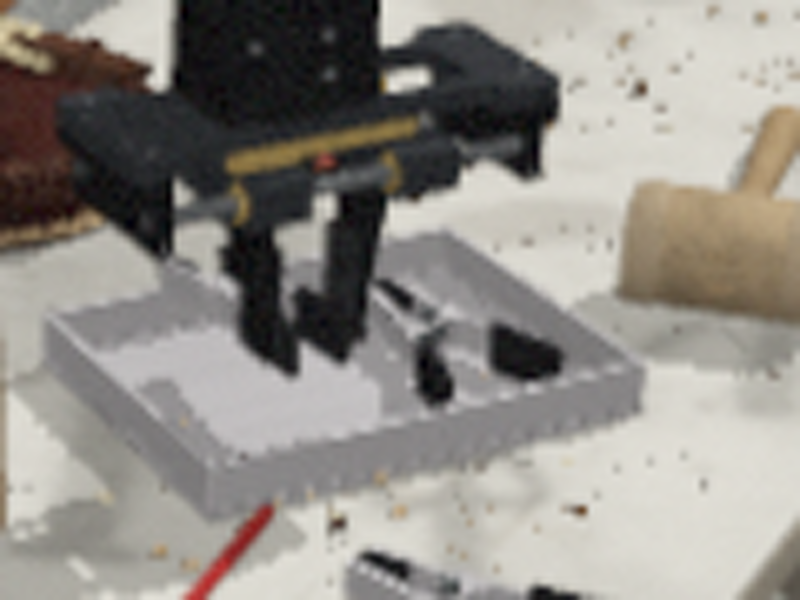

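Emit:
{"api": "send_rows", "payload": {
  "series": [
    [1,[0.002,0,0.015],[0,0,0]],
    [1,[0.002,0,0.03],[0,0,0]],
    [1,[0.002,0,0.038],[0,0,0]],
    [1,[0.002,0,0.038],[0,0,0]],
    [0.1,[0.002,0,0.038],[0,0,0]],
    [-0.3,[0.002,0,0.038],[0,0,0]],
    [-0.5,[0.002,0,0.038],[0,0,0]],
    [-0.5,[0.002,0,0.038],[0,0,0]]
  ]
}}

```text
time: 15.9
eef_pos: [536.7, -350.8, 11.1]
ee_rot: [-3.142, 0.003, -0.579]
contact_force: [0.5, -0.3, 0.4]
opening: 60.5
```

Emit:
{"api": "send_rows", "payload": {
  "series": [
    [-0.52,[0,0,0],[0,0,0]],
    [-0.52,[0,0,0],[0,0,0]],
    [-0.52,[0,0,-0.01],[0,0,0]],
    [-0.52,[0,0,-0.03],[0,0,0]],
    [-0.52,[0,0,-0.07],[0,0,0]],
    [-0.52,[0,0,-0.09],[0,0,0]],
    [-0.52,[0,0,-0.09],[0,0,0]],
    [-0.52,[0,0,-0.09],[0,0,0]]
  ]
}}

```text
time: 16.9
eef_pos: [536.4, -350.7, 100.2]
ee_rot: [3.142, 0.004, -0.579]
contact_force: [0.0, 0.3, -0.6]
opening: 65.8
```

```bash
python3 - <<'E'
from h import *
go(374,-243,60,-13)
d=read_camera("side"); s=ctrl.read_state(); print(s['opening'],s['contact_force'],s['eef_pos'],s['time'])
a=d["color"][140:230,310:430]
cv2.imwrite(f"pics/side9.png",cv2.resize(a,(800,600),interpolation=cv2.INTER_CUBIC))
E
```

```text
t 16.90 at [ 536.4 -350.7  100.2] rot [180.    0.3 -33.2] shift [-0.1947 -0.0012  0.0411] turn [ -0.04   0.25 -20.19]
65.61940530150137 [-0.78353605 -0.16081888 -0.28625176] [ 536.22990014 -350.58953607   99.81669199] 16.95
```

View pics/side9.png

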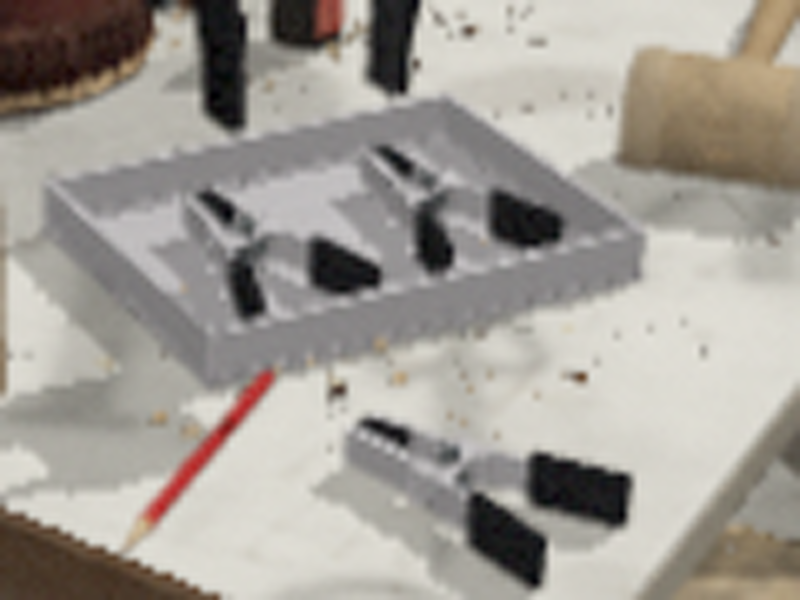

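Emit:
{"api": "send_rows", "payload": {
  "series": [
    [-1,[-0.05,0,0.01],[0,0,-5]],
    [-1,[-0.1,0,0.02],[0,0,-10]],
    [-1,[-0.15,0,0.03],[0,0,-15]],
    [-1,[-0.1947,-0.0012,0.041],[0,0.3,-20.2]],
    [-1,[-0.1947,-0.0012,0.041],[0,0.3,-20.2]],
    [-1,[-0.1947,-0.0012,0.041],[0,0.3,-20.2]],
    [-1,[-0.1947,-0.0012,0.041],[0,0.3,-20.2]],
    [-1,[-0.1947,-0.0012,0.041],[0,0.3,-20.2]]
  ]
}}

```text
time: 17.95
eef_pos: [374.4, -243.2, 59.9]
ee_rot: [-3.141, -0.0, -0.227]
contact_force: [-0.2, -0.7, 0.1]
opening: 87.1
```

```bash
python3 - <<'E'
from h import *
go(374,-243,6.5,-13)
d=read_camera("side");a=d["color"][130:230,260:393]
cv2.imwrite(f"pics/side10.png",cv2.resize(a,(798,600),interpolation=cv2.INTER_CUBIC))
d2=read_camera("top");a=d2["color"][105:195,300:420]
cv2.imwrite(f"pics/top10.png",cv2.resize(a,(800,600),interpolation=cv2.INTER_CUBIC))
for n in ("top","side"):
  for t in ("pattern_edge","pattern","clamp_b","clamp_b_bite"): print(n,t,[(np.round(q["at"],1),round(q["conf"],2)) for q in place_of(t,n)])
E
```

```text
t 17.95 at [ 374.4 -243.2   59.9] rot [-179.9   -0.   -13. ] shift [-0.0005 -0.      0.0534] turn [-0.06 -0.03 -0.  ]
top pattern_edge [(array([351.3, 176.6]), 0.62)]
top pattern [(array([339.9, 151.1]), 0.87)]
top clamp_b [(array([415.6, 184. ]), 0.52)]
top clamp_b_bite [(array([340.1, 147.1]), 0.52)]
side pattern_edge [(array([307.4, 183.2]), 0.83)]
side pattern [(array([339.4, 284.1]), 0.64)]
side clamp_b [(array([380.2, 214.3]), 0.7), (array([348.3, 177.6]), 0.66)]
side clamp_b_bite [(array([340.3, 172.1]), 0.62), (array([366.9, 205. ]), 0.56)]
```

View pics/side10.png

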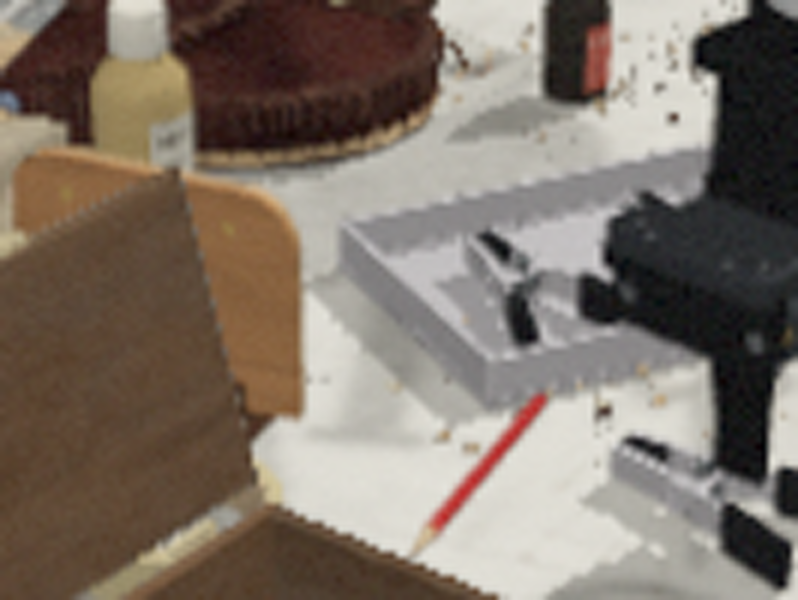

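View pics/top10.png

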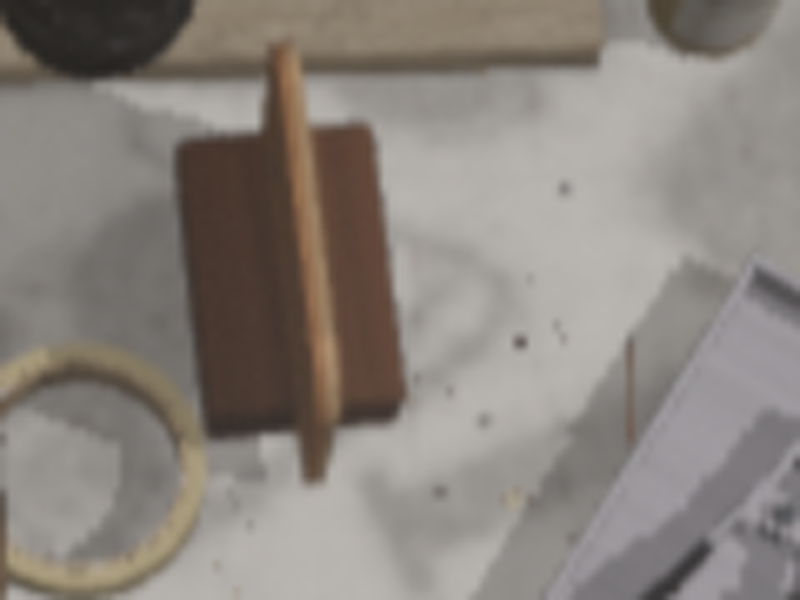

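```bash
python3 - <<'E'
from h import *
np.set_printoptions(precision=1,suppress=True)
d=read_camera("top");ds=read_camera("side")
T=lambda p:(p[0]/6.667+300,p[1]/6.667+105); S=lambda p:(p[0]/6+260,p[1]/6+130)
print('edge bottom',tri(d,T((315,481)),ds,S((299,413))))
print(atz(d,T((315,481)),36), atz(d,T((304,481)),36),atz(d,T((327,481)),36))
ang=lambda a,b:np.degrees(np.arctan2(*(a-b)[:2][::-1]))
q=[atz(d,T(p),36) for p in((180,148),(205,418),(372,130),(403,395))]; print(q,ang(q[0],q[1]),ang(q[2],q[3]))
q=[atz(d,T(p),126) for p in((290,110),(318,300))];print('ridge',q,ang(*q))
for z,pe in ((70,(351.3,176.6)),(70,(347.8,174.2))): print('net',atz(d,pe,z))
print(tri(d,(349.5,175.4),ds,(309,183.3)))
for P in ((577,-203,36),(577,-203,102),(577,-203,70)): print(P,(proj(d,P)-[300,105])*6.667,(proj(ds,P)-[260,130])*6)
E
```

```text
edge bottom (array([ 590.5, -204.9,   22.6]), np.float64(2.535257112743247))
[ 585.7 -204.5   36. ] [ 585.8 -200.6   36. ] [ 585.6 -208.9   36. ]
[array([ 714.3, -159.6,   36. ]), array([ 610.5, -165.5,   36. ]), array([ 719.5, -231. ,   36. ]), array([ 617.2, -237.9,   36. ])] 3.229460484369221 3.8669880158926033
ridge [array([ 693.7, -195. ,  126. ]), array([ 625.2, -201.9,  126. ])] 5.767861538514003
net [ 577.8 -211.8   70. ]
net [ 583.8 -203.8   70. ]
(array([ 586.9, -205.4,   67.8]), np.float64(11.735547988498942))
(577, -203, 36) [311.7 504.4] [325.7 396.3]
(577, -203, 102) [322.6 456. ] [323.3 257.8]
(577, -203, 70) [317.1 480.2] [324.4 325.9]
```

Emit:
{"api": "send_rows", "payload": {
  "series": [
    [-1,[0,0,0.025],[0,0,0]],
    [-1,[0,0,0.045],[0,0,0]],
    [-1,[0,0,0.053],[0,0,0]],
    [1,[0,0,0.053],[0,0,0]],
    [1,[0,0,0.053],[0,0,0]],
    [1,[0,0,0.053],[0,0,0]],
    [1,[0,0,0.053],[0,0,0]],
    [1,[0,0,0.053],[0,0,0]]
  ],
  "grip_force": 26
}}

```text
time: 19.55
eef_pos: [374.0, -243.1, 7.4]
ee_rot: [-3.141, -0.001, -0.227]
contact_force: [-1.8, 0.3, 5.7]
opening: 45.3
```

Emit:
{"api": "send_rows", "payload": {
  "series": [
    [1,[0,0,0],[0,0,0]],
    [1,[0,0,0],[0,0,0]],
    [1,[0,0,0],[0,0,0]],
    [1,[0,0,0],[0,0,0]],
    [1,[0,0,0],[0,0,0]],
    [1,[0,0,0],[0,0,0]],
    [1,[0,0,0],[0,0,0]],
    [1,[0,0,0],[0,0,0]]
  ]
}}

```text
time: 20.55
eef_pos: [373.9, -243.1, 7.4]
ee_rot: [-3.141, -0.001, -0.227]
contact_force: [-1.7, 1.3, 4.5]
opening: 29.9
```

```bash
python3 - <<'E'
from h import *
go(374,-243,100,-13); go(479,-211,66,3.8)
d=read_camera("side"); s=ctrl.read_state(); print(s['opening'],s['contact_force'],s['eef_pos'],s['time'])
a=d["color"][150:240,320:440]
cv2.imwrite(f"pics/side11.png",cv2.resize(a,(800,600),interpolation=cv2.INTER_CUBIC))
E
```

```text
t 20.55 at [ 373.9 -243.1    7.4] rot [-180.   -0.  -13.] shift [ 0.0001 -0.0001 -0.0926] turn [-0.03 -0.04  0.01]
t 20.55 at [ 373.9 -243.1    7.4] rot [-180.   -0.  -13.] shift [ 0.0952 -0.0549 -0.0585] turn [ -0.02  -0.04 -16.79]
29.826420753091686 [-1.94459441  1.22431138  5.03404398] [ 373.99120406 -243.10622253    7.42667942] 20.6
```

View pics/side11.png

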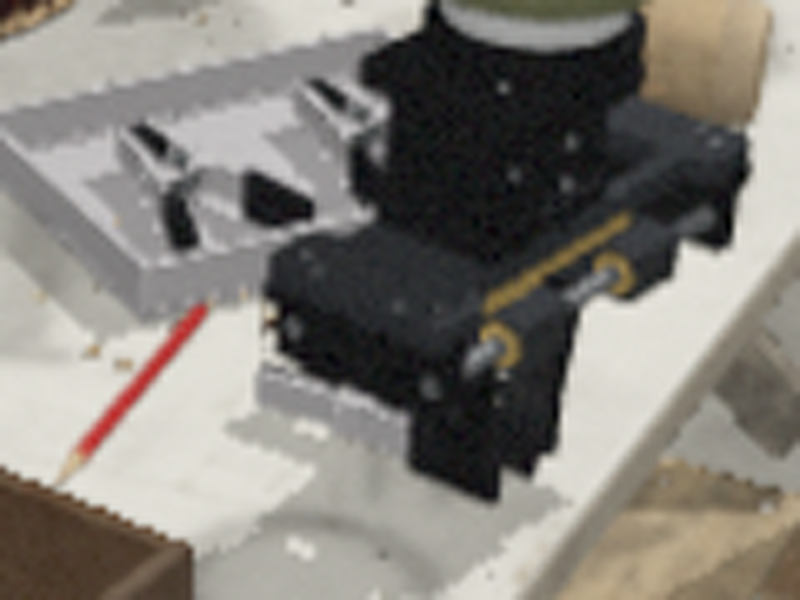

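Emit:
{"api": "send_rows", "payload": {
  "series": [
    [1,[0,0,-0.025],[0,0,0]],
    [1,[0.01,0,-0.05],[0,0,-3]],
    [1,[0.03,-0.015,-0.058],[0,0,-8]],
    [1,[0.05,-0.03,-0.058],[0,0,-13]],
    [1,[0.07,-0.045,-0.058],[0,0,-16.8]],
    [1,[0.088,-0.0535,-0.058],[0,0,-16.8]],
    [1,[0.088,-0.0535,-0.058],[0,0,-16.8]],
    [1,[0.088,-0.0535,-0.058],[0,0,-16.8]]
  ]
}}

```text
time: 21.6
eef_pos: [470.9, -210.7, 64.7]
ee_rot: [-3.141, 0.001, 0.067]
contact_force: [-0.9, -0.8, -1.1]
opening: 29.4
```

```bash
python3 - <<'E'
from h import *
go(471.3,-211.6,65.4,3.8)
s=ctrl.read_state(); print(s['opening'],s['contact_force'],s['eef_pos'],s['time'])
for n,b in (("side",(270,150)),("top",(290,120))):
  d=read_camera(n)
  a=d["color"][b[1]:b[1]+90,b[0]:b[0]+120]
  cv2.imwrite(f"pics/{n}12.png",cv2.resize(a,(800,600),interpolation=cv2.INTER_CUBIC))
  for P in ((586,-204,70),(586,-204,36),(586,-204,102),s['eef_pos']): print(n,P,(proj(d,P)-b)*6.667)
E
```

```text
t 21.60 at [ 470.9 -210.7   64.7] rot [-180.     0.     3.8] shift [ 0.0004  0.0009 -0.0007] turn [-0.05  0.04  0.03]
29.397341525665666 [-0.91556113 -0.82907796 -1.14206587] [ 470.85092775 -210.68643469   64.70017694] 21.6
side (586, -204, 70) [275.01499006 222.13710427]
side (586, -204, 36) [276.6506549  300.05889477]
side (586, -204, 102) [273.43077685 146.66642959]
side [ 470.85092775 -210.68643469   64.70017694] [553.47437457 301.70604519]
top (586, -204, 70) [385.63943289 355.39307591]
top (586, -204, 36) [380.14372915 380.30565682]
top (586, -204, 102) [391.0939185  330.66734087]
top [ 470.85092775 -210.68643469   64.70017694] [417.14307155 679.24860308]
```

View pics/side12.png

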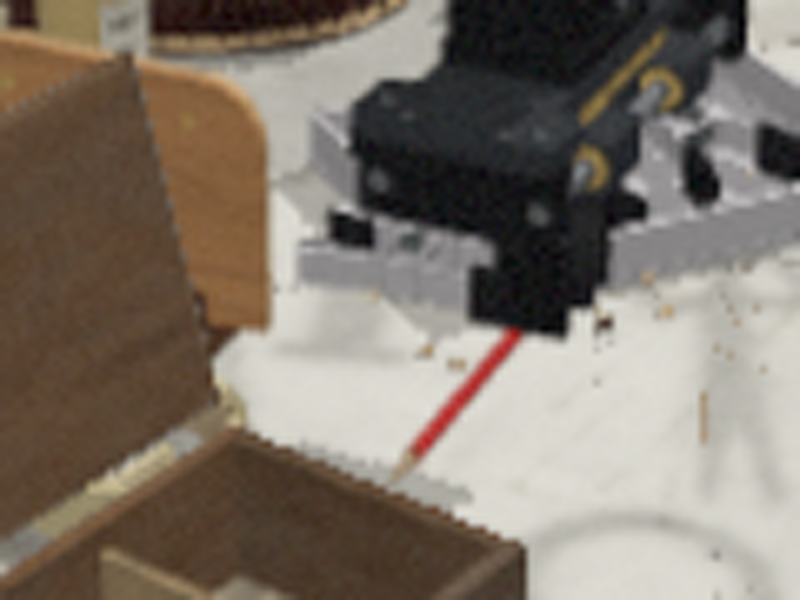

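View pics/top12.png

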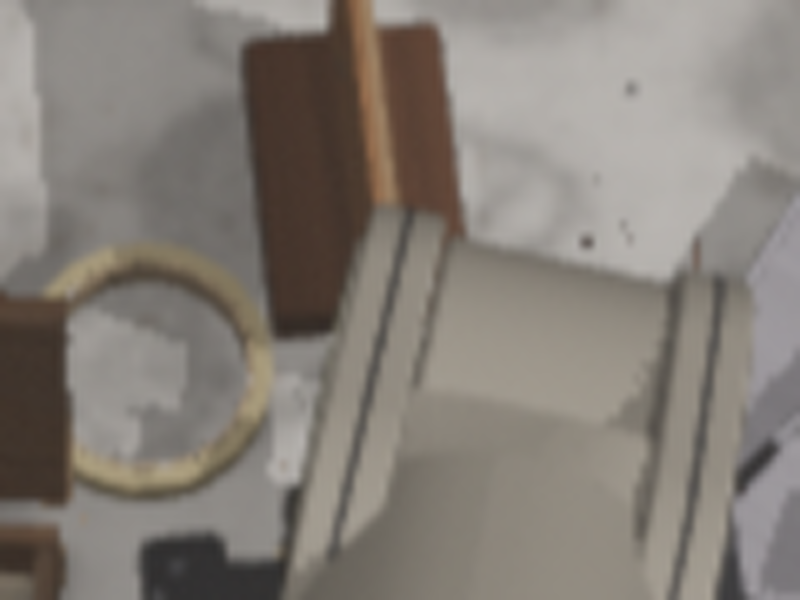

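```bash
python3 - <<'E'
import cv2,numpy as np
a=cv2.imread("pics/top0.png")[105:180,315:375]; cv2.imwrite("pics/za.png",cv2.resize(a,(480,600),interpolation=cv2.INTER_NEAREST))
a=cv2.imread("pics/side0.png")[145:220,255:330]; cv2.imwrite("pics/zb.png",cv2.resize(a,(600,600),interpolation=cv2.INTER_NEAREST))
E
```

```text
(no output)
```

View pics/za.png

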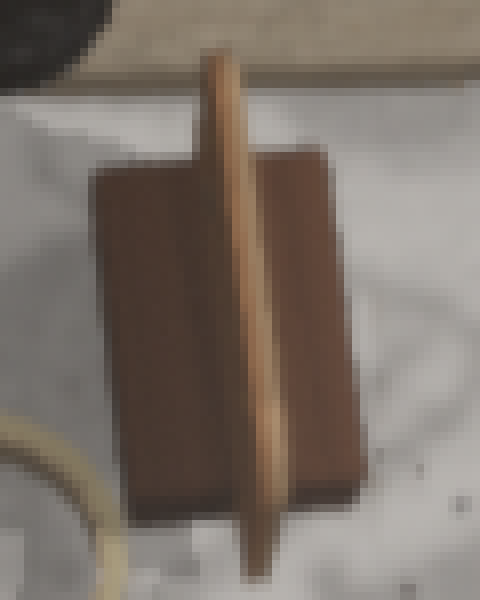

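View pics/zb.png

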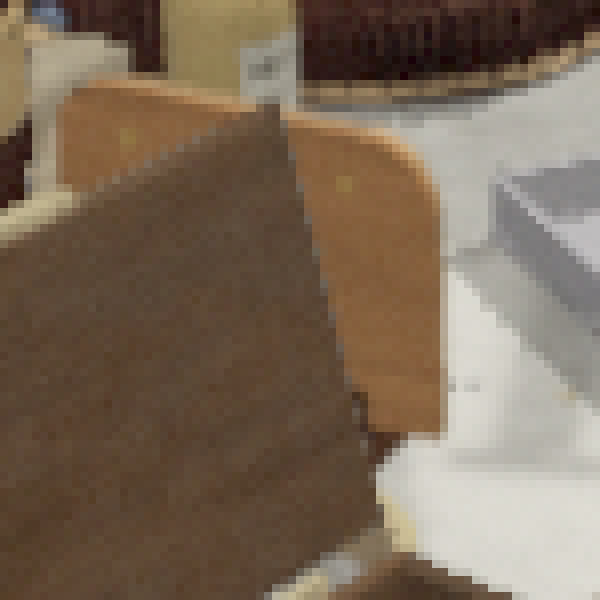

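```bash
cat > fit.py <<'E'
from h import *
from scipy.optimize import least_squares
np.set_printoptions(precision=2,suppress=True)
d=read_camera("top");ds=read_camera("side")
zt=lambda x,y:np.array([x/8-.5+315,y/8-.5+105]); zs=lambda x,y:np.array([x/8-.5+255,y/8-.5+145])
F=[ # cam, px, model A, model B
(d,zt(96,220),(-55,37,36),(55,37,36)),(d,zt(108,330),(-55,37,36),(55,37,36)),(d,zt(120,440),(-55,37,36),(55,37,36)),
(d,zt(333,210),(-55,-37,36),(55,-37,36)),(d,zt(347,330),(-55,-37,36),(55,-37,36)),(d,zt(360,440),(-55,-37,36),(55,-37,36)),
(d,zt(140,171),(55,37,36),(55,-37,36)),(d,zt(300,152),(55,37,36),(55,-37,36)),
(d,zt(180,520),(-55,37,0),(-55,-37,0)),(d,zt(320,505),(-55,37,0),(-55,-37,0)),
(d,zt(236,240),(-80,4,126),(60,4,126)),(d,zt(247,330),(-80,4,126),(60,4,126)),
(d,zt(261,240),(-80,-4,126),(60,-4,126)),(d,zt(275,330),(-80,-4,126),(60,-4,126)),
(d,zt(242,565),(-80,4,30),(-80,4,50)),(d,zt(271,565),(-80,-4,30),(-80,-4,50)),
(ds,zs(446,260),(-80,-4,40),(-80,-4,100)),(ds,zs(446,400),(-80,-4,40),(-80,-4,100)),
(ds,zs(140,85),(-50,-4,126),(50,-4,126)),(ds,zs(230,98),(-50,-4,126),(50,-4,126)),(ds,zs(330,116),(-50,-4,126),(50,-4,126)),
]
def W(p,m):
    c,s=np.cos(p[2]),np.sin(p[2]); return np.array([p[0]+c*m[0]-s*m[1],p[1]+s*m[0]+c*m[1],m[2]])
def res(p):
    r=[]
    for cam,px,A,B in F:
        o=np.array(p[3:5]) if cam is d else np.array(p[5:7])
        a,b=proj(cam,W(p,A))+o,proj(cam,W(p,B))+o; t=(b-a)/np.linalg.norm(b-a); e=px-a; r.append(e[0]*t[1]-e[1]*t[0])
    return np.array(r+list(np.array(p[3:7])/0.7))
for free in (0,1):
    f=(lambda q:res(list(q)+[0]*4)) if not free else res
    q=least_squares(f,[666,-199,.065]+([0]*4 if free else []),loss='soft_l1',x_scale=[10,10,.1]+([1]*4 if free else []))
    p=q.x; print(p[:3],np.degrees(p[2]),p[3:],'edge',W(p,(-80,0,70)));print(f(q.x)[:21])
pp=list(p)+([0]*4 if len(p)<7 else [])
for z in(20,24,28,32,36): print(z,(proj(d,W(pp,(-80,0,z)))+pp[3:5]-[314.5,104.5])*8,(proj(ds,W(pp,(-80,4,z)))+pp[5:7]-[254.5,144.5])*8)
E
python3 fit.py
```

```text
[ 669.99 -197.29    0.07] 4.2963467925616206 [] edge [ 590.21 -203.29   70.  ]
[-0.09 -0.05 -0.01  0.34  0.46  0.55 -2.21 -1.76  0.76  0.91 -0.5  -0.53
 -0.09 -0.48  0.34 -0.06  0.05  0.44  0.62 -0.08 -0.43]
[ 669.95 -197.32    0.07] 4.292681959412111 [ 0.01  0.13 -0.13 -0.  ] edge [ 590.17 -203.3    70.  ]
[-0.08 -0.04 -0.01  0.34  0.46  0.55 -2.07 -1.62  0.9   1.05 -0.49 -0.53
 -0.09 -0.48  0.38 -0.01 -0.06  0.33  0.6  -0.11 -0.46]
20 [254.44 581.74] [438.   450.43]
24 [255.17 578.35] [437.74 439.71]
28 [255.9  574.94] [437.49 428.95]
32 [256.64 571.51] [437.23 418.15]
36 [257.38 568.06] [436.97 407.32]
```

```bash
python3 - <<'E'
from h import *
for dd in (107,88): 
    x,y=590-dd*.9972,-203.3-dd*.075; print(x,y); go(x,y,65.4,4.3)
E
```

```text
483.2996 -211.32500000000002
t 21.80 at [ 471.1 -211.1   65.4] rot [-180.    -0.     3.8] shift [0.0122 0.001  0.    ] turn [-0.01 -0.02 -0.53]
502.2464 -209.9
t 21.80 at [ 471.1 -211.1   65.4] rot [-180.    -0.     3.8] shift [0.0312 0.0008 0.    ] turn [-0.01 -0.02 -0.53]
```

Emit:
{"api": "send_rows", "payload": {
  "series": [
    [1,[0.004,0.001,0],[0,0,-0.5]],
    [1,[0.008,0.001,0],[0,0,-0.5]],
    [1,[0.012,0.001,0],[0,0,-0.5]],
    [1,[0.015,0.001,0],[0,0,-0.5]],
    [1,[0.018,0.001,0],[0,0,-0.5]],
    [1,[0.02,0.001,0],[0,0,-0.5]],
    [1,[0.02,0.001,0],[0,0,-0.5]],
    [1,[0.02,0.001,0],[0,0,-0.5]]
  ]
}}

```text
time: 22.8
eef_pos: [491.0, -210.8, 65.4]
ee_rot: [-3.142, -0.0, 0.075]
contact_force: [0.6, 0.0, -0.6]
opening: 29.5
```

```bash
python3 - <<'E'
from h import *
x,y=590-80*.9972,-203.3-80*.075;go(x,y,65.4,4.3)
d=read_camera("side"); s=ctrl.read_state(); print(s['opening'],s['contact_force'],s['time'])
b=(285,155);a=d["color"][b[1]:b[1]+60,b[0]:b[0]+80]
a=cv2.resize(a,(800,600),interpolation=cv2.INTER_CUBIC)
R=Ro.from_euler('xyz',s['ee_rot'])
def mk(P,c):
    u=(proj(d,P)-b+.5)*10; cv2.circle(a,(int(u[0]),int(u[1])),4,c,1)
for l in (10.5,-10.5): mk(s['eef_pos']+R.apply([95,l,-16.6]),(0,0,255))   # tips inner, top
for z in (57,81): mk([590.2,-203.3,z],(255,0,0))
mk(s['eef_pos']+R.apply([53,0,-16.6]),(0,255,0))
cv2.imwrite("pics/side13.png",a)
E
```

```text
t 22.80 at [ 491.  -210.8   65.4] rot [-180.    -0.     4.3] shift [ 0.0192 -0.0001  0.    ] turn [-0.01 -0.02 -0.03]
29.66298918552664 [-0.16076947  0.33870278 -1.14570144] 22.85
```

View pics/side13.png

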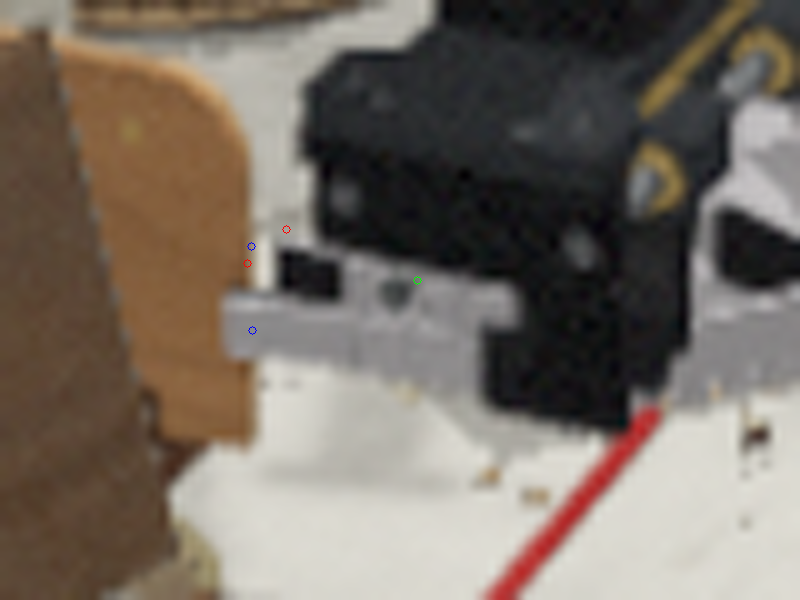

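Emit:
{"api": "send_rows", "payload": {
  "series": [
    [1,[0.003,0,0],[0,0,0]],
    [1,[0.006,0,0],[0,0,0]],
    [1,[0.009,0,0],[0,0,0]],
    [1,[0.012,0,0],[0,0,0]],
    [1,[0.015,0,0],[0,0,0]],
    [1,[0.018,0,0],[0,0,0]],
    [1,[0.02,0,0],[0,0,0]],
    [1,[0.02,0,0],[0,0,0]]
  ]
}}

```text
time: 23.85
eef_pos: [511.1, -209.3, 65.4]
ee_rot: [-3.141, -0.0, 0.075]
contact_force: [0.0, 0.6, -0.4]
opening: 29.5
```

```bash
cat > look.py <<'E'
from h import *
import sys
d=read_camera("side"); s=ctrl.read_state(); print('o %.1f'%s['opening'],'F',np.round(s['contact_force'],2),'T',np.round(s['wrist_torque'],3),'p',np.round(s['eef_pos'],2),np.degrees(s['ee_rot']).round(2),'t %.2f'%s['time'])
b=(285,155);a=d["color"][b[1]:b[1]+60,b[0]:b[0]+80]
cv2.imwrite(f"pics/{sys.argv[1]}.png",cv2.resize(a,(800,600),interpolation=cv2.INTER_CUBIC))
E
python3 look.py side14
```

```text
o 29.9 F [-0.31  0.79 -0.98] T [-0.005  0.074  0.021] p [ 510.93 -209.32   65.38] [-1.7999e+02 -1.0000e-02  4.2700e+00] t 23.90
```

View pics/side14.png

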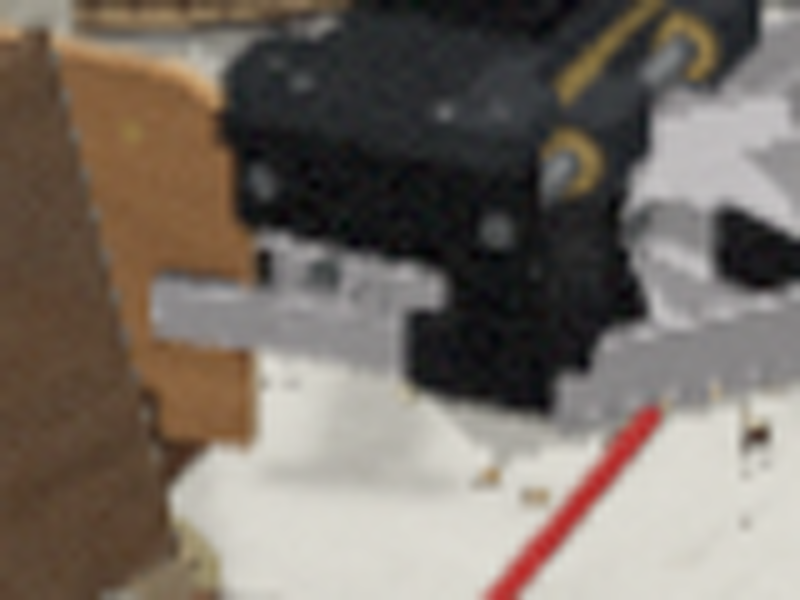

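Emit:
{"api": "send_rows", "payload": {
  "series": [
    [1,[0,0.001,0],[0,0,0]],
    [1,[0,0.0015,0],[0,0,0]],
    [1,[0,0.002,0],[0,0,0]],
    [1,[0,0.0025,0],[0,0,0]],
    [1,[0,0.0025,0],[0,0,0]],
    [1,[0,0.0025,0],[0,0,0]],
    [1,[0,0.0025,0],[0,0,0]],
    [1,[0,0.0025,0],[0,0,0]]
  ]
}}

```text
time: 24.9
eef_pos: [511.1, -211.8, 65.4]
ee_rot: [-3.141, -0.0, 0.075]
contact_force: [-0.3, 0.7, -0.5]
opening: 29.5
```

Emit:
{"api": "send_rows", "payload": {
  "series": [
    [1,[0,-0.002,0],[0,0,0]],
    [1,[0,-0.003,0],[0,0,0]],
    [1,[0,-0.004,0],[0,0,0]],
    [1,[0,-0.0045,0],[0,0,0]],
    [1,[0,-0.005,0],[0,0,0]],
    [1,[0,-0.005,0],[0,0,0]],
    [1,[0,-0.005,0],[0,0,0]],
    [1,[0,-0.005,0],[0,0,0]]
  ]
}}

```text
time: 25.9
eef_pos: [510.7, -206.9, 65.4]
ee_rot: [-3.142, -0.0, 0.074]
contact_force: [-0.8, -2.6, -1.8]
opening: 29.6
```

Emit:
{"api": "send_rows", "payload": {
  "series": [
    [1,[0,0.003,0],[0,0,0]],
    [1,[0,0.005,0],[0,0,0]],
    [1,[0,0.0055,0],[0,0,0]],
    [1,[0,0.006,0],[0,0,0]],
    [1,[0,0.0065,0],[0,0,0]],
    [1,[0,0.0065,0],[0,0,0]],
    [1,[0,0.0065,0],[0,0,0]],
    [1,[0,0.0065,0],[0,0,0]]
  ]
}}

```text
time: 26.9
eef_pos: [511.2, -213.4, 65.4]
ee_rot: [-3.142, -0.0, 0.074]
contact_force: [-0.9, 0.3, -0.6]
opening: 29.8
```

Emit:
{"api": "send_rows", "payload": {
  "series": [
    [1,[0,0.0005,0],[0,0,0]],
    [1,[0,0.001,0],[0,0,0]],
    [1,[0,0.0015,0],[0,0,0]],
    [1,[0,0.0015,0],[0,0,0]],
    [1,[0,0.0015,0],[0,0,0]],
    [1,[0,0.002,0],[0,0,0]],
    [1,[0,0.002,0],[0,0,0]],
    [1,[0,0.002,0],[0,0,0]]
  ]
}}

```text
time: 27.9
eef_pos: [511.4, -215.3, 65.4]
ee_rot: [-3.141, -0.0, 0.075]
contact_force: [0.3, 0.1, -0.6]
opening: 30.0
```

Emit:
{"api": "send_rows", "payload": {
  "series": [
    [1,[0,0.0005,0],[0,0,0]],
    [1,[0,0.001,0],[0,0,0]],
    [1,[0,0.001,0],[0,0,0]],
    [1,[0,0.001,0],[0,0,0]],
    [1,[0,0.001,0],[0,0,0]],
    [1,[0,0.0015,0],[0,0,0]],
    [1,[0,0.0015,0],[0,0,0]],
    [1,[0,0.0015,0],[0,0,0]]
  ]
}}

```text
time: 28.9
eef_pos: [511.4, -216.9, 65.3]
ee_rot: [-3.141, -0.0, 0.074]
contact_force: [-0.3, 1.6, -0.7]
opening: 29.8
```

```bash
python3 look.py side15
```

```text
o 29.9 F [-0.15  2.13 -1.63] T [0.434 0.137 0.102] p [ 511.44 -216.85   65.38] [-1.7999e+02 -1.0000e-02  4.2700e+00] t 28.95
```

View pics/side15.png

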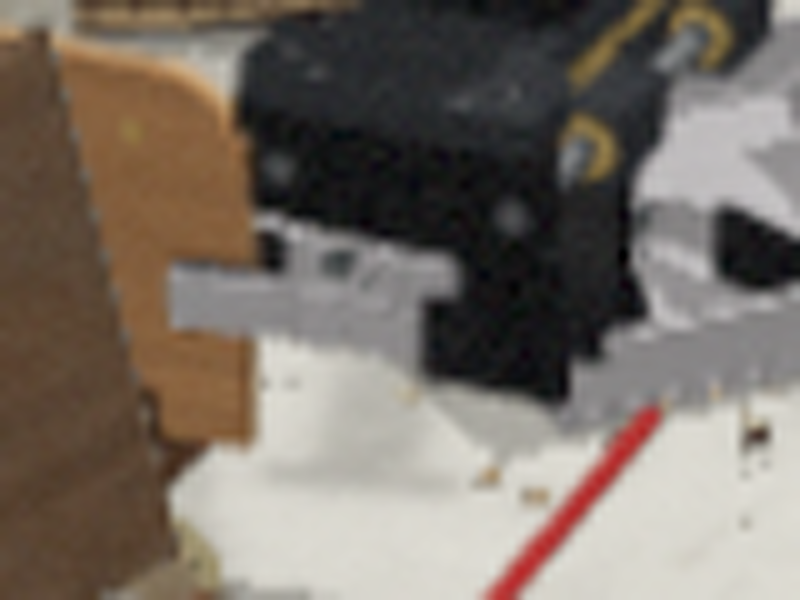

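Emit:
{"api": "send_rows", "payload": {
  "series": [
    [1,[0,-0.0025,0],[0,0,0]],
    [1,[0,-0.005,0],[0,0,0]],
    [1,[0.002,-0.005,0],[0,0,0]],
    [1,[0.004,-0.005,0],[0,0,0]],
    [1,[0.006,-0.005,0],[0,0,0]],
    [1,[0.008,-0.005,0],[0,0,0]],
    [1,[0.01,-0.005,0],[0,0,0]],
    [1,[0.01,-0.005,0],[0,0,0]]
  ]
}}

```text
time: 29.95
eef_pos: [521.2, -211.0, 65.3]
ee_rot: [-3.141, -0.0, 0.075]
contact_force: [-0.3, 0.2, -0.4]
opening: 29.7
```

```bash
python3 look.py side16
```

```text
o 30.0 F [ 0.59  0.29 -1.57] T [-0.039  0.072  0.02 ] p [ 521.04 -211.1    65.33] [-179.99   -0.      4.26] t 30.00
```

View pics/side16.png

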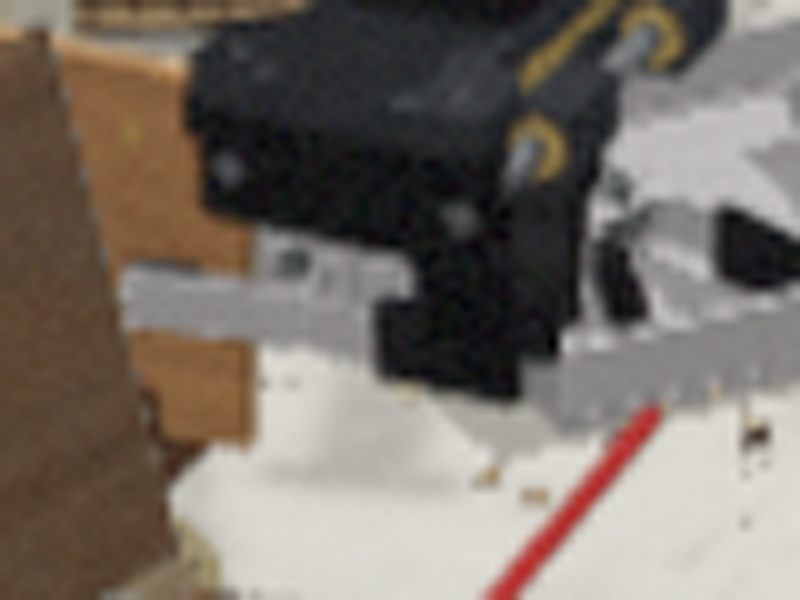

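Emit:
{"api": "send_rows", "payload": {
  "series": [
    [1,[0.001,0,0],[0,0,0]],
    [1,[0.002,0,0],[0,0,0]],
    [1,[0.003,0,0],[0,0,0]],
    [1,[0.003,0,0],[0,0,0]],
    [1,[0.003,0,0],[0,0,0]],
    [1,[0.003,0,0],[0,0,0]],
    [1,[0.003,0,0],[0,0,0]],
    [1,[0.003,0,0],[0,0,0]]
  ]
}}

```text
time: 31.0
eef_pos: [524.0, -210.8, 65.3]
ee_rot: [-3.141, -0.0, 0.075]
contact_force: [-0.1, -0.5, -0.7]
opening: 29.4
```

Emit:
{"api": "send_rows", "payload": {
  "series": [
    [1,[0.001,0,0],[0,0,0]],
    [1,[0.0015,0,0],[0,0,0]],
    [1,[0.0015,0,0],[0,0,0]],
    [1,[0.0015,0,0],[0,0,0]],
    [1,[0.0015,0,0],[0,0,0]],
    [1,[0.0015,0,0],[0,0,0]],
    [1,[0.0015,0,0],[0,0,0]],
    [1,[0.0015,0,0],[0,0,0]]
  ]
}}

```text
time: 32.0
eef_pos: [525.5, -210.7, 65.3]
ee_rot: [-3.141, -0.0, 0.074]
contact_force: [0.4, 0.3, -1.3]
opening: 29.9
```

Emit:
{"api": "send_rows", "payload": {
  "series": [
    [1,[0.001,0,0],[0,0,0]],
    [1,[0.0015,0,0],[0,0,0]],
    [1,[0.0015,0,0],[0,0,0]],
    [1,[0.0015,0,0],[0,0,0]],
    [1,[0.0015,0,0],[0,0,0]],
    [1,[0.0015,0,0],[0,0,0]],
    [1,[0.0015,0,0],[0,0,0]],
    [1,[0.0015,0,0],[0,0,0]]
  ]
}}

```text
time: 33.0
eef_pos: [526.6, -210.7, 65.2]
ee_rot: [-3.141, 0.001, 0.074]
contact_force: [-4.6, 0.2, 1.1]
opening: 29.7
```

Emit:
{"api": "send_rows", "payload": {
  "series": [
    [1,[0.001,0,0],[0,0,0]],
    [1,[0.0012,0,0],[0,0,0]],
    [1,[0.0012,0,0],[0,0,0]],
    [1,[0.0012,0,0],[0,0,0]],
    [1,[0.0012,0,0],[0,0,0]],
    [1,[0.0012,0,0],[0,0,0]],
    [1,[0.0012,0,0],[0,0,0]],
    [1,[0.0012,0,0],[0,0,0]]
  ]
}}

```text
time: 34.0
eef_pos: [527.2, -210.7, 65.0]
ee_rot: [-3.141, 0.002, 0.074]
contact_force: [-6.4, -0.2, 0.6]
opening: 29.8
```

```bash
python3 look.py side17
```

```text
o 30.1 F [-5.77 -0.39  1.47] T [-0.095  1.314  0.004] p [ 527.19 -210.73   64.93] [-1.7998e+02  1.1000e-01  4.2400e+00] t 34.05
```

View pics/side17.png

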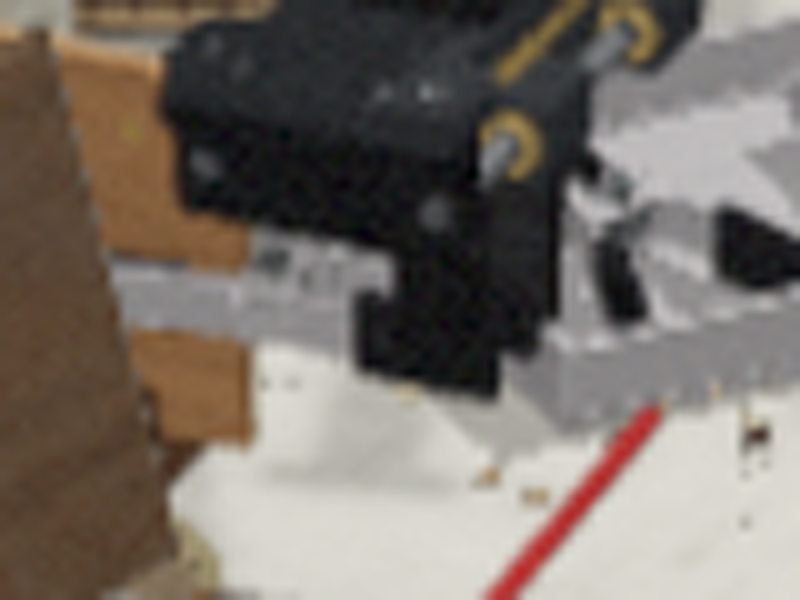

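Emit:
{"api": "send_rows", "payload": {
  "series": [
    [0.3,[0,0,0],[0,0,0]],
    [0.26,[0.0003,0,0],[0,0,0]],
    [0.22,[0.0006,0,0],[0,0,0]],
    [0.19,[0.0009,0,0],[0,0,0]],
    [0.16,[0.0012,0,0],[0,0,0]],
    [0.16,[0.0012,0,0],[0,0,0]],
    [0.16,[0.0012,0,0],[0,0,0]],
    [0.16,[0.0012,0,0],[0,0,0]]
  ]
}}

```text
time: 35.05
eef_pos: [528.3, -210.9, 65.0]
ee_rot: [-3.141, 0.002, 0.074]
contact_force: [-4.9, -1.5, -0.7]
opening: 37.2
```

```bash
python3 look.py side18
```

```text
o 37.1 F [-4.94 -1.58 -0.26] T [-0.401  1.03  -0.005] p [ 528.33 -210.89   64.94] [-1.7999e+02  1.2000e-01  4.2300e+00] t 35.10
```

View pics/side18.png

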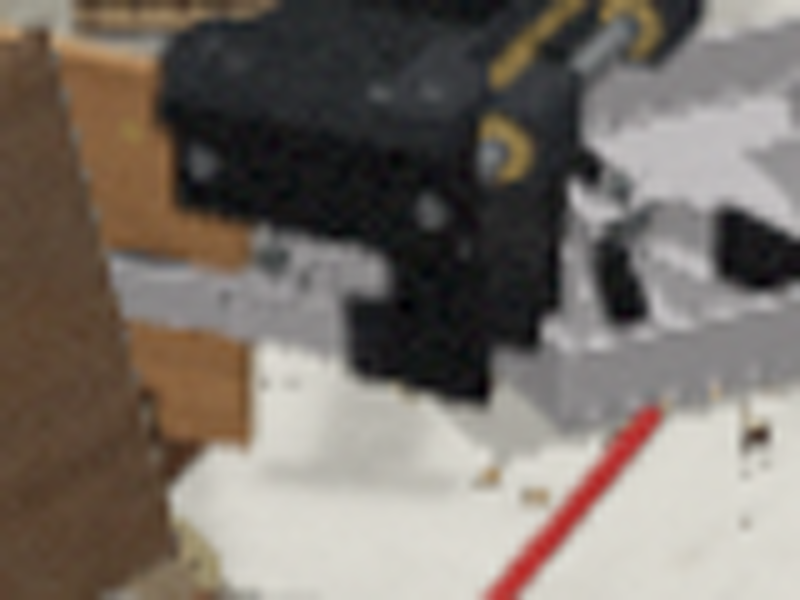

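Emit:
{"api": "send_rows", "payload": {
  "series": [
    [0.13,[0.0002,0.0005,0],[0,0,0]],
    [0.1,[0.0003,0.0005,0],[0,0,0]],
    [0.07,[0.0005,0.0005,0],[0,0,0]],
    [0.04,[0.0007,0.0005,0],[0,0,0]],
    [0.01,[0.0008,0.0005,0],[0,0,0]],
    [0.01,[0.0008,0.0005,0],[0,0,0]],
    [0.01,[0.0008,0.0005,0],[0,0,0]],
    [0.01,[0.0008,0.0005,0],[0,0,0]]
  ]
}}

```text
time: 36.1
eef_pos: [529.4, -211.3, 65.0]
ee_rot: [-3.141, 0.002, 0.074]
contact_force: [-2.9, -0.5, -1.1]
opening: 43.4
```

```bash
python3 look.py side19
```

```text
o 43.6 F [-3.77  0.38  0.33] T [0.125 0.632 0.048] p [ 529.36 -211.25   65.03] [-1.7999e+02  9.0000e-02  4.2400e+00] t 36.15
```

View pics/side19.png

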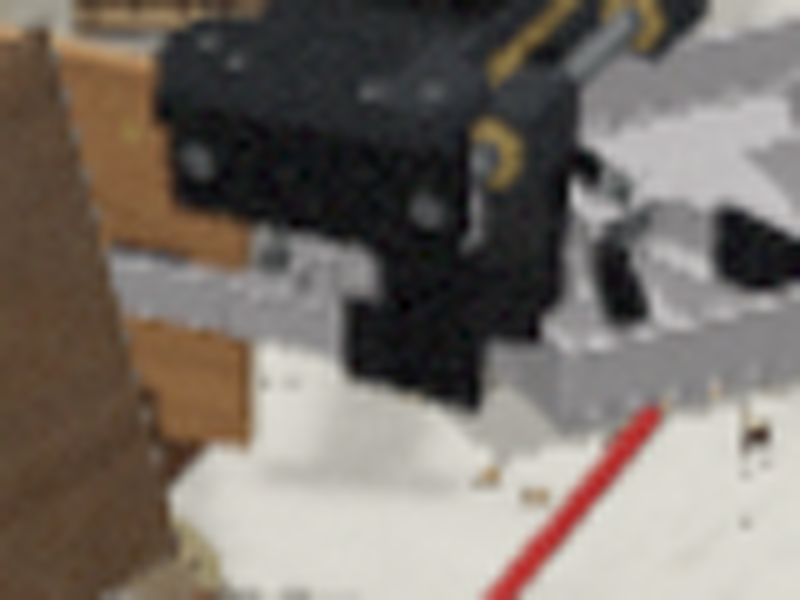

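Emit:
{"api": "send_rows", "payload": {
  "series": [
    [-0.02,[0.0002,0,0],[0,0,0]],
    [-0.05,[0.0004,0,0],[0,0,0]],
    [-0.08,[0.0005,0,0],[0,0,0]],
    [-0.11,[0.0005,0,0],[0,0,0]],
    [-0.15,[0.0005,0,0],[0,0,0]],
    [-0.2,[0.0005,0,0],[0,0,0]],
    [-0.2,[0.0005,0,0],[0,0,0]],
    [-0.2,[0.0005,0,0],[0,0,0]]
  ]
}}

```text
time: 37.15
eef_pos: [530.2, -211.3, 65.2]
ee_rot: [3.142, 0.001, 0.074]
contact_force: [0.3, 0.2, -0.6]
opening: 52.2
```

```bash
python3 look.py side20
```

```text
o 52.1 F [ 0.76  1.95 -0.9 ] T [ 0.24  -0.099 -0.009] p [ 530.13 -211.27   65.21] [1.80e+02 6.00e-02 4.23e+00] t 37.20
```

View pics/side20.png

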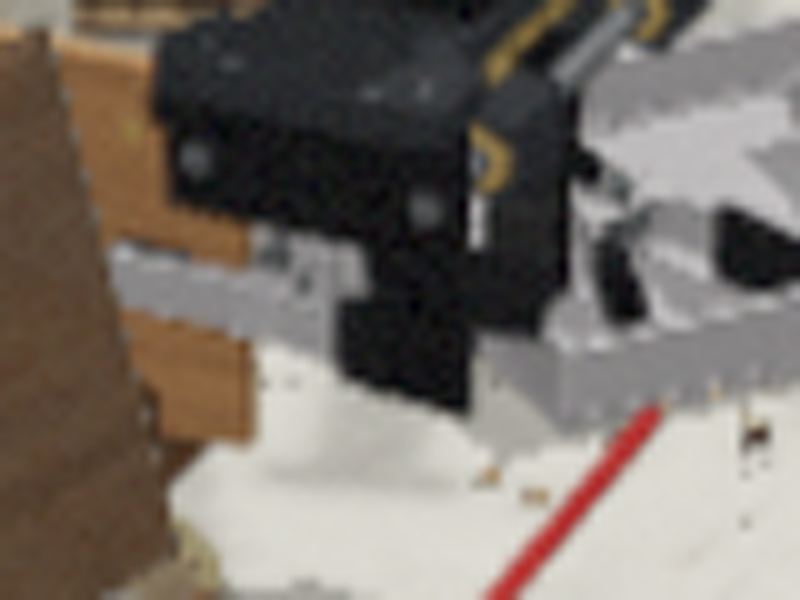

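Emit:
{"api": "send_rows", "payload": {
  "series": [
    [-0.5,[0,0,0],[0,0,0]],
    [-0.8,[0,0,0],[0,0,0]],
    [-0.8,[0,0,0],[0,0,0]],
    [-0.8,[0,0,0],[0,0,0]],
    [-0.8,[0,0,-0.01],[0,0,0]],
    [-0.8,[0,0,-0.03],[0,0,0]],
    [-0.8,[0,0,-0.06],[0,0,0]],
    [-0.8,[-0.01,0,-0.1],[0,0,0]]
  ]
}}

```text
time: 38.2
eef_pos: [520.1, -211.6, 166.2]
ee_rot: [-3.141, 0.002, 0.075]
contact_force: [0.7, -0.4, -0.5]
opening: 78.6
```

Emit:
{"api": "send_rows", "payload": {
  "series": [
    [-0.8,[-0.04,0.02,-0.02],[0,0,0]],
    [-0.8,[-0.08,0.06,-0.04],[0,0,0]],
    [-0.8,[-0.12,0.1,-0.05],[0,0,0]],
    [-0.8,[-0.14,0.14,-0.05],[0,0,0]],
    [-0.8,[-0.14,0.19,-0.05],[0,0,0]],
    [-0.8,[-0.14,0.24,-0.05],[0,0,0]],
    [-0.8,[-0.14,0.28,-0.05],[0,0,0]],
    [-0.8,[-0.14,0.3,-0.05],[0,0,0]]
  ]
}}

```text
time: 39.2
eef_pos: [402.3, -523.3, 216.5]
ee_rot: [-3.141, 0.002, 0.073]
contact_force: [-0.4, 0.6, -1.0]
opening: 78.4
```

```bash
python3 look.py side21; python3 - <<'E'
from h import *
d=read_camera("top"); cv2.imwrite("pics/top21raw.png",d["color"]); b=(290,100)
cv2.imwrite("pics/top21.png",cv2.resize(d["color"][100:220,300:460],(800,600),interpolation=cv2.INTER_CUBIC))
E
```

```text
o 78.6 F [-2.19  0.61 -1.  ] T [0.059 0.192 0.033] p [ 401.74 -524.81  216.14] [1.7999e+02 1.4000e-01 4.1100e+00] t 39.25
```

View pics/side21.png

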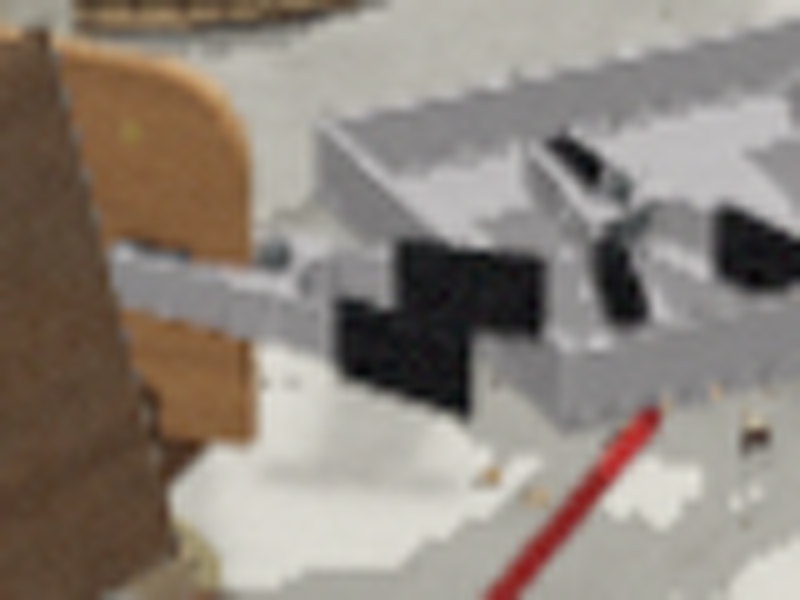

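View pics/top21.png

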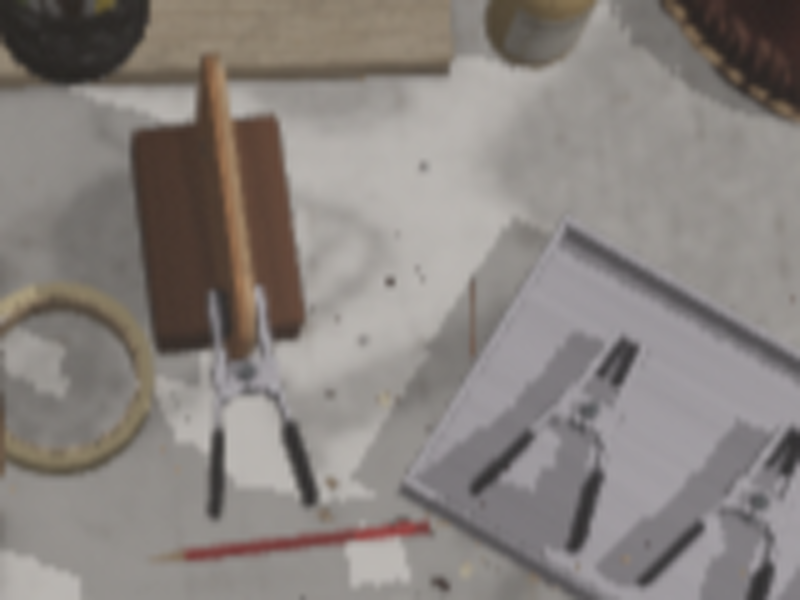

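```bash
python3 - <<'E'
import cv2,numpy as np
A=cv2.cvtColor(cv2.imread("pics/top0.png"),6).astype(np.float32);B=cv2.cvtColor(cv2.imread("pics/top21raw.png"),6).astype(np.float32)
for n,(x,y,w,h) in dict(block=(322,108,42,48),ref_tools=(100,20,250,80),tray=(440,150,50,40),roll=(292,155,30,40),pencil=(330,203,58,12)).items():
    bg=2
    t=A[y:y+h,x:x+w]; s=B[y-3:y+h+3,x-3:x+w+3]
    r=cv2.matchTemplate(s,t,cv2.TM_CCOEFF_NORMED); _,m,_,p=cv2.minMaxLoc(r)
    def sub(v0,v1,v2): return 0.5*(v0-v2)/(v0-2*v1+v2)
    px,py=p; dx=px-3+(sub(r[py,px-1],r[py,px],r[py,px+1]) if 0<px<6 else 0); dy=py-3+(sub(r[py-1,px],r[py,px],r[py+1,px]) if 0<py<6 else 0)
    print(n,round(m,3),'shift px',round(dx,2),round(dy,2))
a=cv2.imread("pics/top21raw.png")[140:205,325:385]; cv2.imwrite("pics/zc.png",cv2.resize(a,(540,585),interpolation=cv2.INTER_NEAREST))
E
```

```text
block 0.997 shift px -0.02 -0.09
ref_tools 1.0 shift px 0.01 -0.0
tray 0.881 shift px 0.01 -0.14
roll 0.918 shift px 0.05 -0.09
pencil 0.862 shift px 0.04 0.03
```

View pics/zc.png

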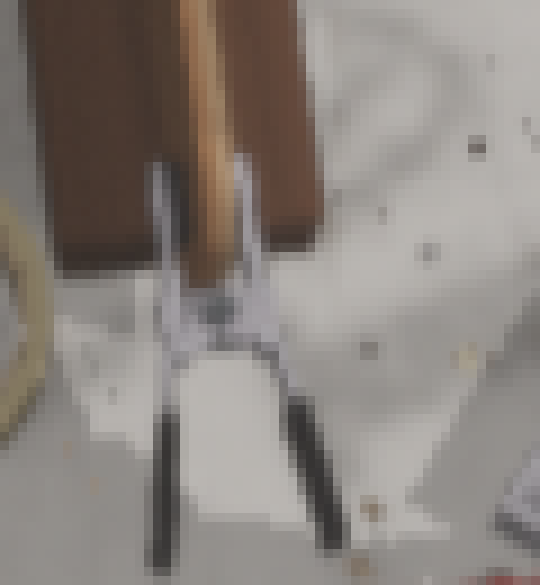

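```bash
python3 - <<'E'
from h import *
np.set_printoptions(precision=1,suppress=True)
d=read_camera("top");ds=read_camera("side")
T=lambda x,y:(x/9-.5+325,y/9-.5+140);S=lambda x,y:(x/10-.5+285,y/10-.5+155)
for n,a,b in (("near rear",(160,568),(468,352)),("far rear",(335,548),(545,258)),("near front",(167,412),(338,305)),("pivot",(218,312),(272,250)),("tip near",(158,165),(113,250))): print(n,*tri(d,T(*a),ds,S(*b)))
s=ctrl.read_state();print(s['time'],s['contact_force'],s['joint_vel'].round(3))
E
```

```text
near rear [ 515.9 -187.1   78.6] 3.847261114847943
far rear [ 519.1 -231.7   83.1] 4.104441714812543
near front [ 555.9 -190.7   79.2] 1.9433411558774916
pivot [ 582.6 -204.4   81.1] 3.701310250778346
tip near [ 623.  -191.    76.9] 1.767274664701811
39.4 [-0.3  0.8 -0.4] [-0. -0. -0.  0. -0. -0. -0.]
```

```bash
python3 -c "
from plant import ctrl
print(ctrl.sign_off())"
```

```text
the job is handed in; nothing more can be done
None
```

The job is handed in. The sound clamp is on the pattern and the two tired ones are in the tray. It took about 39 s of the 64 s.

- **Feeling the springs:** I squeezed each clamp with 9 N. The right and left clamps closed to about 30 mm, so they were tired and went into the tray. The middle one held at about 60 mm, so it was the sound one. I squeezed it with 26 N to open it.
- **Fitting the sound clamp:** I centred it by lightly touching the jaws to each side of the pattern. Then I slid it on until the edge met the coil, and let go in small steps while following it forward.

Last checks, by camera after the arm had moved clear:
- **Seating:** The pivot measured 8 mm short of the edge, so the edge is at the coil.
- **Level and height:** The points I measured on the clamp's top lay at 77–83 mm. Within camera error it is level, with its middle at about 70 mm.
- **Pattern:** It moved about 0.1 pixel in the top picture, roughly 0.2 mm.
- **Bystanders:** The tape roll and pencil did not shift. I did not re-measure the beeswax and awl, but the gripper never went near them.

Two things did not go cleanly:
- **Coil contact:** The push peaked at about 6 N, slightly over the 5 N at which the pattern can slide.
- **Camera versus touch:** The camera fit placed the edge about 2.5 mm to one side of where the touches put it. I went by the touches.

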